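Shut the cuvette case and snap its locking bar on

ROBOT

A 6-joint arm with a two-finger parallel gripper is mounted at the origin on a cart in front of the work surface, level with it; the furniture and walls round the work are solid. World frame = base frame: x ahead of the robot, y to its left, z up, the work surface at z = 0. Lengths are in m, angles in rad, forces in N, time in s.
With the tool pointing down it reaches from about 0.225 to 0.875 m from the base axis. Payload 3.4 kg.
Tool frame: the origin (TCP) lies on the centre line of the jaws, within the pads' length; the fingertips stand 17 mm ahead of it and the grasp point (between the pads) lies 2 mm behind it (manip.finger_overhang is the distance from the TCP to the fingertips, in m); y points along the fingers, x is the direction in which the jaws open and shut, and the axes are right-handed (so a half turn about y gives the same grasp; the last joint's range is limited). The gripper opens to 85 mm and grips with 20 to 120 N. Pads are 22 mm wide; open, the fingers measure 114 mm over their backs; the gripper's body (76 mm by 85 mm) begins 54 mm behind the grasp point. The pads swing forward as they close: fully open they stand 13 mm farther back than shut.
Start: joints at [0.998, 0.276, 1.505, -0, 1.361, -0.121], TCP at [0.251, 0.517, 0.248] pointing down, gripper open.
Joint ranges: [-2.89, 2.89], [-0.75, 2.08], [0.22, 2.7], [-1.18, 4.32], [0.11, 2.71], [-2.7, 2.7]. Speed limits (rad/s): [2.57, 2.57, 3.14, 3.14, 3.14, 3.14].

INTERFACE

Orientations are given as a unit quaternion [w, x, y, z].
In Python, from rig import manip gives the robot as it stands.
- The arm moves only by the tool arm_command, never from a script. Its argument "commands" is a list of rows, each a list of 3 entries, a list of its own where there are three numbers: the finger opening in cm, from 0 to 8.54, then the shift along the world's x, y, z in cm, then the turn about the world's z in rad. A call has 1 to 12 rows; each row shifts and turns the commanded pose from where the row before left it; what a row does not reach is not made up. A row lasts 1/10 s, in which the tool goes at most 50 mm and 8.59 degrees, less where a joint would pass 70% of its speed; a pose out of reach is approached as far as the arm can. A call with a gripper value outside its range is refused whole. The fingers move at their own pace and stop on an object; "grip_force" is the grip in N (left out, the last holds). Time passes only in rows, so rows that do not move let the fingers close. It gives the time, the measured TCP pose, the force and the opening at its end, in the units of the state.
- manip.get_state(): the state, without advancing time (a new reading comes with each control period).
- manip.get_image(name): name is "scene" or "top"; returns a dict with "pixels" (480x640x3 uint8, red, green, blue), "range_z" (480x640 float32, m along the optical axis (not along the pixel's ray), 0 where there is no reading), "intrinsics" (3x3 intrinsics, pixels), "R" (3x3) and "t" (3): a world point X has camera coordinates R X + t. Camera axes: x right, y down, z forward; pixel columns grow to the right and rows downward; lengths in m; the calibration is good to about 2 mm. A picture is of the moment at which its call begins.
- manip.sign_off(): hands the job in, once; it reports no verdict.
The state is a dict: "clock": time; "qpos": joint angles; "qd": joint speeds; "effort": joint torques, N m; "position": TCP position; "ee_rot": TCP orientation; "contact_force": force on the tool from outside, world axes, zero at the start; "moment": the same for the moment, N m; "width": finger opening in m.
Only numpy, scipy, OpenCV 4.12 (cv2) and the standard library are available. Lean on these libraries where they do the work, as an engineer would, in place of code of your own. Each camera call takes 0.05 s, during which the arm holds its last target.

TASK

Make the cuvette case ready for transport: slide its flat cover fully home over the cuvettes, then pick up the loose locking bar from the counter and press it down across the case, behind the cover's thumb bar, until both spring hooks snap over its end lips. Do not let go: finish with the gripper still on the bar, pressing it firmly down onto the case (about 10 N). Leave the beaker, the dropper bottle and the petri dish where they stand.

Things in the scene. Friction and masses are not known exactly. Their poses are not given: they have to be found in the camera images.
- case: Grey plastic cuvette case standing fast on the counter, 150 long (its x) x 70 wide (its y) x 52 high, hooks to y = 44 mm either side and 68 mm up. Origin: centre of the underside, z up. The cuvettes stand at its -x end; the cover opens to +x, out over the low end wall. The side walls are rails 8 mm wide (y = 27 to 35 mm either side).
- cover (a joint): How far the cover is open, m: 0 = fully home, grows towards the case's +x, end stop 0.065. Slides with about 1.2 N of friction and stays where it is left. A white plate 134 x 54 x 4 mm, its top at z = 50 mm above the counter.
- cover_grip (a point): Centre of the thumb bar on the cover, 56 mm above the counter; moves with the cover, axes as the case. The thumb bar is 10 (x) x 36 (y) x 12 mm high (z = 50 to 62 mm). Pinch it along x or push it towards -x. With the cover home it is at x = 13 mm of the case, 3 mm clear of the seated locking bar; with the cover open it is in the bar's way.
- seat (a point): Middle of the locking bar's seat, level with the rail tops (x = 34, y = 0, z = 52 mm in the case's frame), axes as the case. The bar's underside centre comes here, the bar's long side along y. On each rail two round beads, 5 mm high, with 30 mm clear between them along x, locate the 26 mm wide bar.
- hook_a (a joint): Spring hook at the seat's +y side, rad: 0 = at rest, about 0.1 while the bar passes, back to 0 when it has snapped in. Stem at y = 38.5 mm, nose in to y = 33.5 mm, sloped top z = 60 to 68 mm above the counter, flat underside at 57.3 mm, just over the seated bar's lips (top 56 mm). Both hooks together take about 8 to 16 N of push, which drops suddenly in the last 6 mm.
- hook_b (a joint): The same for the hook on the case's -y side.
- bar_grip (a point): Centre of the loose white locking bar, 18 mm above its underside; axes of the bar, z up. Foot 26 (x) x 60 (y) x 10 mm high with 7 mm lips, 4 mm thick, at its y ends (74 mm over all); on its middle an upright grip rib 26 (x) x 12 (y) mm, top 36 mm above the underside: pinch it along y. About 80 g, same either way round. Starts flat on the counter, rib up. Seated, this point is 18 mm above the seat.
- retort_stand: Fixed furniture, keep clear: tall retort stand with glass funnels and a burette behind the locking bar. Origin: about the middle of the underside of its foot (210 along x, 160 along y, 30 mm high). The glassware and its cocks hang from about 0.2 m above the counter upwards, within 0.12 m of the origin to either side, the cocks up to 40 mm nearer the robot than the origin.
- beaker: Bystander: glass beaker, 54 mm across, 68 high; origin centre of its underside.
- dropper: Bystander: small dark dropper bottle, 37 mm across, 101 high; origin centre of its underside.
- dish: Bystander: glass petri dish, 96 mm across, 16 high; origin centre of its underside.

How it is judged:
By the outcome, as a careful person would: the job done as asked, in the order asked, and still so for the second after the job is handed in, while the arm keeps its last pose, push and grip.
It also fails if it takes over 69 s, if anything falls off the work surface, if the arm or the gripper's body presses on something with over 40 N, if the wrist force passes 120 N, or if a joint passes its speed limit or range.

## Working session

There is one attempt and no reset: what is moved stays moved. The work goes in short steps, Python scripts to look and compute and a tool call to move; the robot and the scene stay as the last step left them, time stands still between calls to the robot, and variables do not carry over. Pictures are saved under pics/ and viewed, and the job is handed in when it is done.

Besides the shell and the picture viewer there is one more tool, called after "Call:" by a JSON object that holds its "method" and its "body", one argument or row to a line. arm_command: Moves the arm, as the interface text tells. Its arguments: {"type":"object","properties":{"commands":{"type":"array"},"grip_force":{"type":"number"}},"required":["commands"]}

```bash
mkdir -p pics; ls; python3 - <<'E'
from rig import manip
import cv2,numpy as np
print(manip.get_state())
for n in("scene","top"):
    d=manip.get_image(n);cv2.imwrite(f"pics/{n}0.png",d["pixels"][:,:,::-1]);np.savez(f"{n}0.npz",**d)
    print(n,d["intrinsics"],d["R"],d["t"], (d["range_z"]>0).mean())
E
```

```text
pics
{'clock': 0.0, 'qpos': array([ 9.97983640e-01,  2.76593170e-01,  1.50612274e+00, -4.96943878e-05,
        1.36067908e+00, -1.21019008e-01]), 'qd': array([-0.00240965, -0.00101624, -0.00013458,  0.00306822,  0.00056228,
        0.00128443]), 'effort': array([-9.66303778e-04, -4.16776800e+01, -2.45807719e+01, -7.34787700e-04,
        1.12054904e-02,  1.70462283e-05]), 'position': array([0.2507972 , 0.51688026, 0.24744485]), 'ee_rot': array([-0.59899877,  0.59957097,  0.37473988, -0.37587917]), 'contact_force': array([-0.823464  , -0.79636935, -0.37524415]), 'moment': array([ 0.00506852,  0.0089795 , -0.01804806]), 'width': 0.08556458950076676}
scene [[622.40374732   0.         314.51635459]
 [  0.         622.40374732 245.34202496]
 [  0.           0.           1.        ]] [[ 4.42218781e-01 -8.96907208e-01 -1.02022099e-04]
 [-6.33064351e-01 -3.12050867e-01 -7.08416392e-01]
 [ 6.35351932e-01  3.13339620e-01 -7.05794734e-01]] [-0.29302083  0.35261774  1.49701025] 0.996064453125
top [[489.44701103   0.         308.29514832]
 [  0.         489.44701103 238.48925889]
 [  0.           0.           1.        ]] [[ 0.00649736 -0.99991731  0.01109788]
 [-0.99466177 -0.00760537 -0.10290832]
 [ 0.10298422 -0.01037001 -0.99462893]] [-0.09572633  0.54700755  1.15765702] 0.9960807291666667
```

View pics/scene0.png

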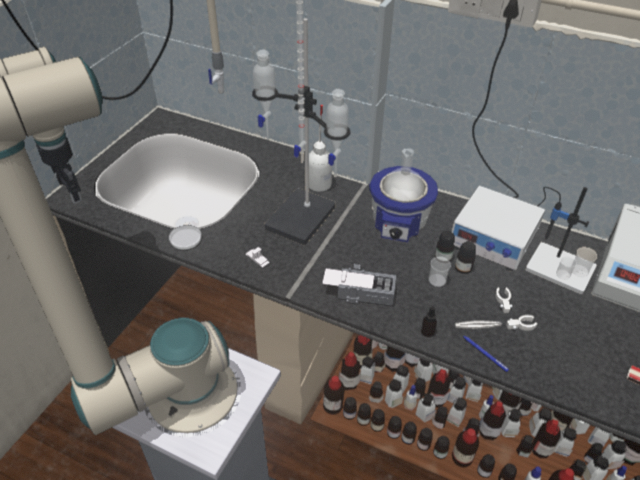

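View pics/top0.png

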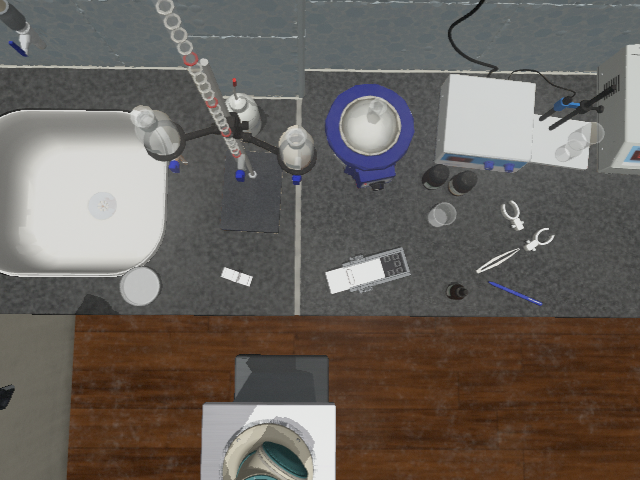

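The scene view shows the bar near (257,257) and the case near (360,284). In the top view the bar is near (237,277), and the case is near (368,270) with its cover sticking out to the left. I'll zoom in on both.

```bash
cat > h.py <<'E'
import numpy as np,cv2
def load(n): return dict(np.load(n))
def proj(d,X):
    c=d["R"]@np.asarray(X,float)+d["t"];u=d["intrinsics"]@c;return u[:2]/u[2]
def ray(d,uv,z):
    K=d["intrinsics"];C=-d["R"].T@d["t"];v=d["R"].T@np.linalg.solve(K,[uv[0],uv[1],1.])
    return C+v*(z-C[2])/v[2]
def cloud(d):
    h,w=d["range_z"].shape;K=d["intrinsics"];v,u=np.mgrid[:h,:w];z=d["range_z"]
    c=np.stack([(u-K[0,2])/K[0,0]*z,(v-K[1,2])/K[1,1]*z,z],-1)
    return (c-d["t"])@d["R"]
def tri(d1,u1,d2,u2):
    A=[];b=[]
    for d,u in((d1,u1),(d2,u2)):
        C=-d["R"].T@d["t"];v=d["R"].T@np.linalg.solve(d["intrinsics"],[u[0],u[1],1.]);v/=np.linalg.norm(v)
        P=np.eye(3)-np.outer(v,v);A.append(P);b.append(P@C)
    X=np.linalg.solve(sum(A),sum(b));return X
E
python3 - <<'E'
from h import *
s=load("scene0.npz");t=load("top0.npz")
def crop(d,x,y,w,h,k,n): cv2.imwrite(n,cv2.resize(d["pixels"][y:y+h,x:x+w,::-1],None,fx=k,fy=k,interpolation=cv2.INTER_CUBIC))
crop(t,315,235,105,70,7,"pics/tc.png");crop(s,310,255,100,60,8,"pics/sc.png")
crop(t,207,257,60,40,10,"pics/tb.png");crop(s,235,235,50,40,12,"pics/sb.png")
E
```

```text
(no output)
```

View pics/tc.png

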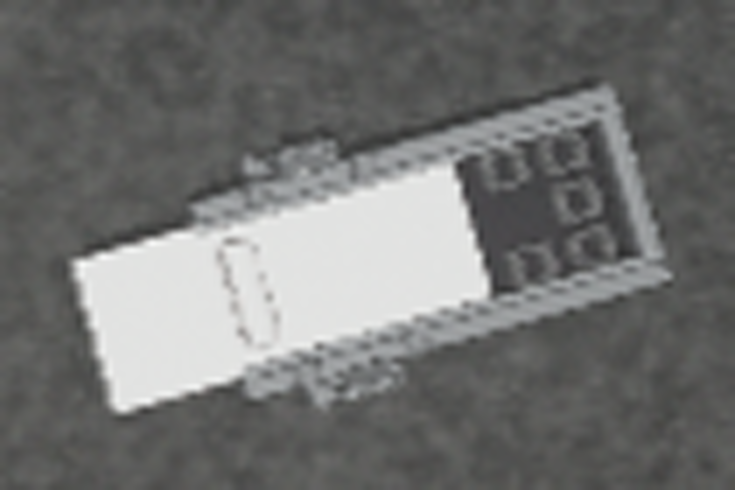

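View pics/sc.png

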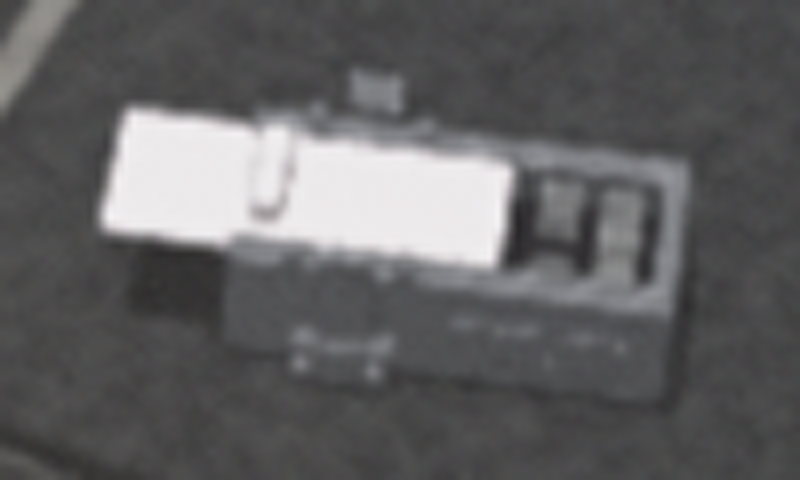

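View pics/tb.png

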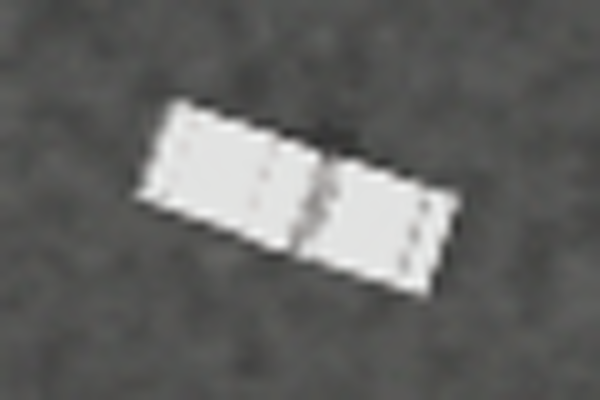

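View pics/sb.png

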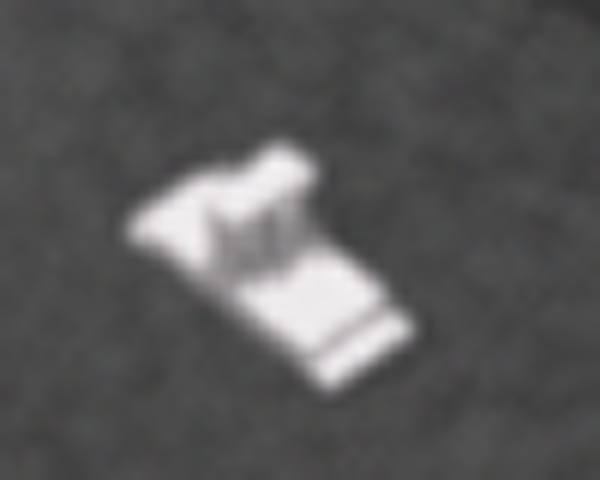

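```bash
cat > m1.py <<'E'
from h import *
import sys
s=load("scene0.npz");t=load("top0.npz")
def crop2(x,y,k,x0,y0): return ((x+.5)/k-.5+x0,(y+.5)/k-.5+y0)
def mask(d,box,thr=175):
    x,y,w,h=box;g=d["pixels"].min(2).astype(np.uint8);m=np.zeros_like(g);m[y:y+h,x:x+w]=(g[y:y+h,x:x+w]>thr)
    n,l,st,c=cv2.connectedComponentsWithStats(m);i=1+np.argmax(st[1:,4]);return (l==i).astype(np.uint8)
for nm,d,box in(("top cover",t,(315,235,105,70)),("scene cover",s,(310,255,100,60)),("top bar",t,(207,257,60,40)),("scene bar",s,(235,235,50,40))):
    m=mask(d,box);c=max(cv2.findContours(m,0,1)[0],key=cv2.contourArea);r=cv2.minAreaRect(c);P=cloud(d)[m>0]
    print(nm,m.sum(),np.round(r[0],2),r[1],r[2],"cloud med",np.median(P,0).round(4),"z pct",np.percentile(P[:,2],[2,25,50,75,98]).round(4))
    z=.05 if "cover" in nm else .01
    for p in cv2.boxPoints(r): print("  ",p.round(1),ray(d,p,z).round(4))
print("case corners via two views")
T=dict(mxpy=(605,85),mxmy=(670,275),pxa=(192,212),pxb=(250,395))
S=dict(mxpy=(690,160),mxmy=(662,312),pxa=(258,112),pxb=(228,240))
for k in T:
    a=crop2(*T[k],7,315,235);b=crop2(*S[k],8,310,255)
    X=tri(t,a,s,b);print(k,X.round(4),"z52 top",ray(t,a,.052).round(4),"scene",ray(s,b,.052).round(4))
print("thumb top")
print("tri", tri(t,crop2(247,290,7,315,235),s,crop2(272,170,8,310,255)).round(4))
print("top@62",ray(t,crop2(247,290,7,315,235),.062),"scene ends")
E
python3 m1.py
```

```text
top cover 1168 [355.15 275.03] (22.389768600463867, 56.0431022644043) 74.05460357666016 cloud med [ 0.4596 -0.2002  0.0499] z pct [0.0453 0.0482 0.0499 0.0517 0.0622]
   [325.1 272. ] [ 0.4662 -0.132   0.05  ]
   [379.  256.6] [ 0.5036 -0.2599  0.05  ]
   [385.2 278.1] [ 0.4527 -0.274   0.05  ]
   [331.3 293.5] [ 0.4157 -0.1466  0.05  ]
scene cover 686 [348.05 277.96] (49.70412826538086, 15.300540924072266) 5.19442892074585 cloud med [ 0.4578 -0.2009  0.0507] z pct [0.0438 0.0486 0.0507 0.0532 0.063 ]
   [322.6 283.3] [ 0.4122 -0.1478  0.05  ]
   [324.  268.1] [ 0.4644 -0.1269  0.05  ]
   [373.5 272.6] [ 0.5092 -0.2558  0.05  ]
   [372.1 287.8] [ 0.4563 -0.2736  0.05  ]
top bar 290 [236.48 276.44] (29.694372177124023, 10.32215690612793) 19.09349250793457 cloud med [0.4558 0.0806 0.0103] z pct [0.0014 0.0071 0.0103 0.0131 0.0377]
   [220.8 276.5] [0.4549 0.1208 0.01  ]
   [224.1 266.7] [0.4787 0.1131 0.01  ]
   [252.2 276.4] [0.4555 0.0442 0.01  ]
   [248.8 286.2] [0.4318 0.052  0.01  ]
scene bar 83 [261.5 260.5] (11.31370735168457, 8.485280990600586) 45.0 cloud med [0.4462 0.0629 0.0091] z pct [-0.0017  0.0065  0.0091  0.0121  0.0156]
   [254.5 259.5] [0.4402 0.0834 0.01  ]
   [260.5 253.5] [0.4689 0.0799 0.01  ]
   [268.5 261.5] [0.4511 0.0433 0.01  ]
   [262.5 267.5] [0.4229 0.047  0.01  ]
case corners via two views
mxpy [ 0.5277 -0.313   0.0513] z52 top [ 0.5273 -0.3121  0.052 ] scene [ 0.5276 -0.3137  0.052 ]
mxmy [ 0.462  -0.3315  0.0509] z52 top [ 0.4631 -0.3333  0.052 ] scene [ 0.4596 -0.3299  0.052 ]
pxa [ 0.4833 -0.172   0.0513] z52 top [ 0.4832 -0.1717  0.052 ] scene [ 0.4828 -0.1724  0.052 ]
pxb [ 0.4215 -0.19    0.0568] z52 top [ 0.4218 -0.1912  0.052 ] scene [ 0.4249 -0.1877  0.052 ]
thumb top
tri [ 0.4568 -0.1896  0.0565]
top@62 [ 0.45675426 -0.18931459  0.062     ] scene ends
```

```bash
python3 - <<'E'
from h import *
from scipy.spatial.transform import Rotation as R
q=np.array([-0.59899877,  0.59957097,  0.37473988, -0.37587917])
M=R.from_quat(q[[1,2,3,0]]).as_matrix();print(M.round(3));print("jaw ang",np.degrees(np.arctan2(M[1,0],M[0,0])))
s=load("scene0.npz");t=load("top0.npz")
# refine case axis: rails' outer edges by cloud points z 0.045-.056 grey
for n,d in(("top",t),("scene",s)):
    P=cloud(d);m=(P[...,2]>.044)&(P[...,2]<.075)&(abs(P[...,0]-.47)<.09)&(abs(P[...,1]+.24)<.14)
    r=cv2.minAreaRect((P[m][:,:2]*1000).astype(np.float32));print(n,m.sum(),r,cv2.boxPoints(r))
    m=(P[...,2]>.026)&(P[...,2]<.05)&(abs(P[...,0]-.455)<.06)&(abs(P[...,1]-.08)<.06)
    Q=P[m];print("rib",len(Q),Q.mean(0).round(4),np.ptp(Q,axis=0).round(3))
# stand/glass nearest
P=cloud(t)
m=(P[...,2]>.15)&(abs(P[...,1]-.08)<.25)&(P[...,0]>.35);print("glass min x",np.percentile(P[m][:,0],[0,1]), P[m][np.argmin(P[m][:,0])])
E
python3 - <<'E'
E
```

```text
[[ 0.437 -0.001 -0.9  ]
 [ 0.9   -0.002  0.437]
 [-0.002 -1.     0.   ]]
jaw ang 64.11473386629172
top 1944 ((467.6419677734375, -232.37814331054688), (85.2450180053711, 194.45281982421875), 15.201696395874023) [[ 401.01636 -149.73018]
 [ 452.00537 -337.37888]
 [ 534.2676  -315.02612]
 [ 483.27856 -127.37741]]
rib 61 [0.4556 0.0824 0.035 ] [0.024 0.018 0.013]
scene 1235 ((464.08941650390625, -231.96719360351562), (91.22450256347656, 194.42918395996094), 20.775514602661133) [[ 386.96027  -157.25276 ]
 [ 455.92572  -339.03964 ]
 [ 541.21857  -306.68164 ]
 [ 472.2531   -124.894745]]
rib 51 [0.4513 0.0824 0.0336] [0.032 0.019 0.017]
glass min x [0.42548907 0.42548907] [ 0.42548907 -0.07955331  1.20879316]
```

```bash
python3 - <<'E'
from h import *
s=load("scene0.npz");t=load("top0.npz")
def c2(x,y,k,x0,y0): return ((x+.5)/k-.5+x0,(y+.5)/k-.5+y0)
# bar features: rib top centre (top: between x~(262..328) top edge; ) scene top rib
pts={"lip far-left outer corner":((178,98),(128,225)),"right-near corner":((430,297),(330,388)),"right-far corner":((460,195),(415,325)),"left-near corner":((137,197),None)}
for k,(a,b) in pts.items():
    a=c2(*a,10,207,257)
    print(k,"top z4",ray(t,a,.004).round(4), "" if b is None else ("scene z4",ray(s,c2(*b,12,235,235),.004).round(4),"tri",tri(t,a,s,c2(*b,12,235,235)).round(4)))
# rib top corners : top view quadrilateral ~ left dotted line (265,165)-(253,207)?, right edge (328,160)-(296,250)
print("rib top centre top-view", ray(t,c2(290,198,10,207,257),.036).round(4),"scene",ray(s,c2(262,182,12,235,235),.036).round(4),tri(t,c2(290,198,10,207,257),s,c2(262,182,12,235,235)).round(4))
E
```

```text
lip far-left outer corner top z4 [0.4799 0.1136 0.004 ] ('scene z4', array([0.4548, 0.1237, 0.004 ]), 'tri', array([ 0.476 ,  0.1263, -0.0175]))
right-near corner top z4 [0.4316 0.0509 0.004 ] ('scene z4', array([0.4292, 0.0525, 0.004 ]), 'tri', array([0.4311, 0.0522, 0.0023]))
right-far corner top z4 [0.4566 0.044  0.004 ] ('scene z4', array([0.4563, 0.0445, 0.004 ]), 'tri', array([0.4565, 0.0442, 0.0039]))
left-near corner top z4 [0.4556 0.123  0.004 ] 
rib top centre top-view [0.4548 0.0812 0.036 ] scene [0.4555 0.084  0.036 ] [0.4542 0.0819 0.038 ]
```

Call:
{"method": "arm_command", "body": {
  "commands": [
    [4,[0.8,-2.5,0],0.03],
    [4,[1.4,-4.6,0],0.07],
    [4,[1.4,-4.7,0],0.07],
    [4,[1.4,-4.7,0],0.07],
    [4,[1.4,-4.7,0],0.07],
    [4,[1.4,-4.7,0],0.07],
    [4,[1.4,-4.7,0],0.07],
    [4,[1.4,-4.7,0],0.07],
    [4,[1.4,-4.7,0],0.07],
    [4,[1.4,-4.7,0],0.07],
    [4,[1.4,-4.7,0],0.07],
    [4,[1.4,-4.7,0],0.01]
  ],
  "grip_force": 30
}}

```text
clock: 1.3
position: [0.4129, -0.0256, 0.2482]
ee_rot: [-0.423, 0.423, 0.567, -0.567]
contact_force: [1.3, 1.0, 0.2]
width: 0.0398
```

Call:
{"method": "arm_command", "body": {
  "commands": [
    [4,[1.1,-4.0,-1.0],0],
    [4,[1.1,-4.2,-2.0],0],
    [4,[1.1,-4.2,-3.0],0],
    [4,[1.1,-3.9,-3.0],0],
    [4,[0,0,-2.0],0],
    [4,[0,0,-1.8],0],
    [4,[0,0,0],0],
    [4,[0,0,0],0]
  ]
}}

```text
clock: 2.1
position: [0.4562, -0.184, 0.1221]
ee_rot: [0.423, -0.423, -0.567, 0.567]
contact_force: [1.2, 0.1, -0.2]
width: 0.0401
```

```bash
cat > snap.py <<'E'
import sys;from h import *;from rig import manip
from scipy.spatial.transform import Rotation as Rr
tag=sys.argv[1];st=manip.get_state();q=st["ee_rot"];M=Rr.from_quat(q[[1,2,3,0]]).as_matrix()
print("t",st["clock"],"pos",st["position"].round(4),"jaw",np.degrees(np.arctan2(M[1,0],M[0,0])).round(2),"F",st["contact_force"].round(2),"w",round(st["width"],4),"tool y",M[:,1].round(4))
c=[int(v) for v in sys.argv[2].split(",")]; out=[]
for n,b in(("top",c[:4]),("scene",c[4:])):
    d=manip.get_image(n);np.savez(f"{n}{tag}.npz",**d);x,y,w,h=b
    out.append(cv2.resize(d["pixels"][y:y+h,x:x+w,::-1],(790,int(790*h/w)),interpolation=cv2.INTER_CUBIC))
    cv2.imwrite(f"pics/{n}{tag}.png",out[-1])
E
python3 snap.py 1 300,220,120,80,300,230,120,80
```

```text
t 2.1 pos [ 0.4562 -0.184   0.1221] jaw 106.52 F [ 1.2   0.07 -0.23] w 0.0401 tool y [-8.e-04  5.e-04 -1.e+00]
```

View pics/scene1.png

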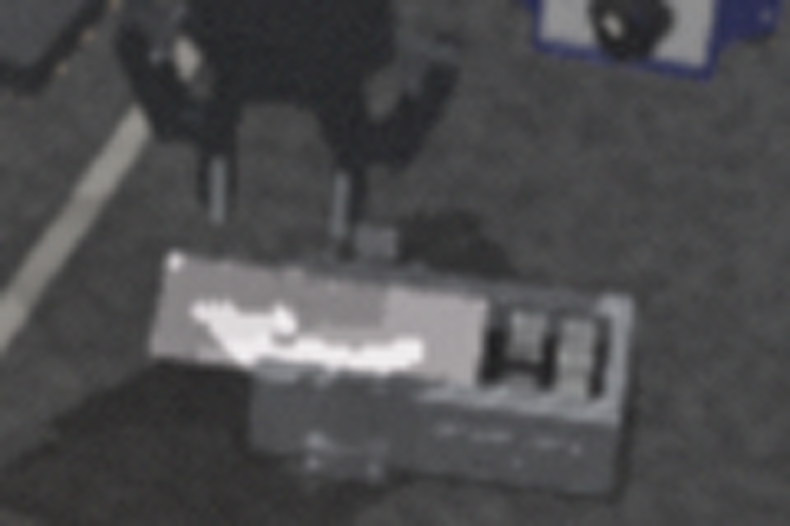

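View pics/top1.png

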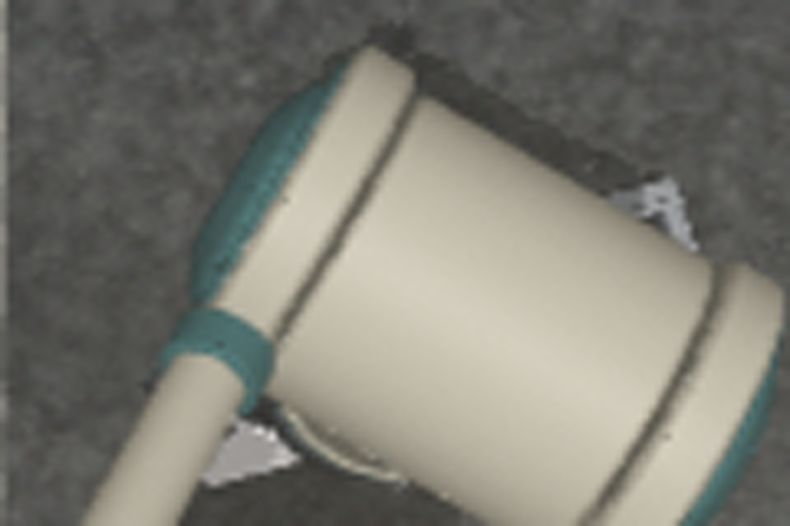

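The jaws straddle the thumb bar line in the scene view, with tips at about (215,220) and (340,245) in the crop. The arm hides it in the top view. Next I lower and pinch gently.

Call:
{"method": "arm_command", "body": {
  "commands": [
    [4,[0,-0.5,-1.5],0],
    [4,[0,0,-2.0],0],
    [4,[0,0,-1.0],0],
    [4,[0,0,-0.5],0],
    [4,[0,0,0],0],
    [2,[0,0,0],0],
    [0.5,[0,0,0],0],
    [0.5,[0,0,0],0],
    [0.5,[0,0,0],0],
    [0.5,[0,0,0],0],
    [0.5,[0,0,0],0]
  ],
  "grip_force": 25
}}

```text
clock: 3.3
position: [0.457, -0.1894, 0.0729]
ee_rot: [-0.422, 0.424, 0.567, -0.566]
contact_force: [-0.2, 0.2, 4.7]
width: 0.0092
```

```bash
python3 snap.py 2 300,220,120,80,300,230,120,80
```

```text
t 3.3 pos [ 0.457  -0.1894  0.0729] jaw 106.51 F [-0.22  0.22  4.72] w 0.0092 tool y [ 1.5e-03 -7.0e-04 -1.0e+00]
```

View pics/scene2.png

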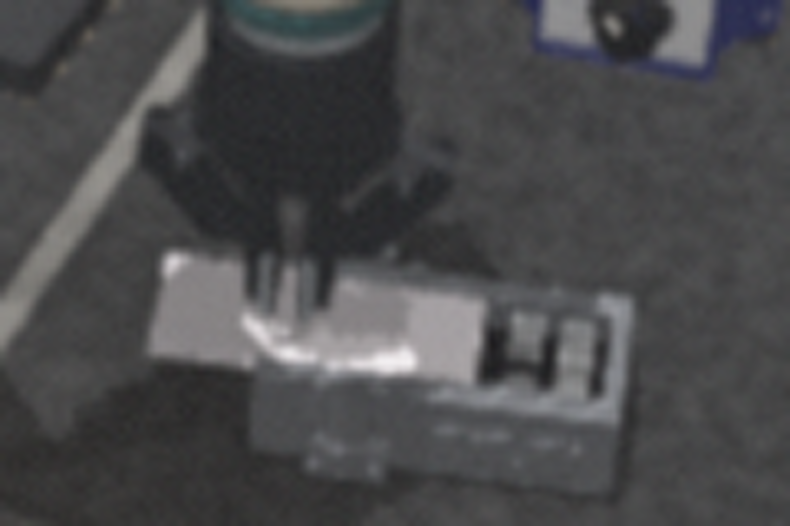

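Width 9.2 mm means the thumb bar is held. I'll ease up 1 mm and slide it home along (0.284, -0.959).

Call:
{"method": "arm_command", "body": {
  "commands": [
    [0.5,[0,0,0.2],0],
    [0.5,[0.14,-0.48,0],0],
    [0.5,[0.28,-0.96,0],0],
    [0.5,[0.28,-0.96,0],0],
    [0.5,[0.28,-0.96,0],0],
    [0.5,[0.21,-0.72,0],0],
    [0.5,[0,0,0],0],
    [0.5,[0,0,0],0]
  ]
}}

```text
clock: 4.2
position: [0.4687, -0.2303, 0.0732]
ee_rot: [-0.423, 0.423, 0.567, -0.566]
contact_force: [6.1, -0.1, -14.0]
width: 0.009
```

Call:
{"method": "arm_command", "body": {
  "commands": [
    [0.5,[0,0,-0.15],0],
    [0.5,[0,0,0],0]
  ]
}}

```text
clock: 4.4
position: [0.4687, -0.2302, 0.0731]
ee_rot: [-0.423, 0.423, 0.567, -0.567]
contact_force: [3.5, 1.3, -3.9]
width: 0.009
```

```bash
python3 snap.py 3 300,220,120,80,300,230,120,80
```

```text
t 4.4 pos [ 0.4687 -0.2302  0.0731] jaw 106.51 F [ 3.47  1.33 -3.86] w 0.009 tool y [ 1.1e-03 -6.0e-04 -1.0e+00]
```

View pics/scene3.png

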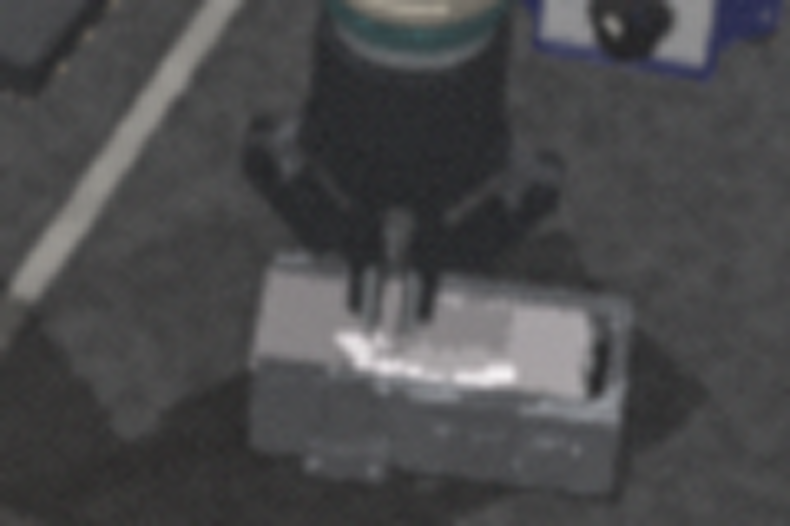

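The cover has followed, leaving a small dark gap at crop (598,350). I'll continue in 2 mm steps until the force rises.

Call:
{"method": "arm_command", "body": {
  "commands": [
    [0.5,[0.06,-0.19,0],0],
    [0.5,[0.06,-0.19,0],0],
    [0.5,[0,0,0],0]
  ]
}}

```text
clock: 4.8
position: [0.4699, -0.2341, 0.073]
ee_rot: [-0.423, 0.423, 0.567, -0.567]
contact_force: [4.5, 2.3, -0.8]
width: 0.009
```

Call:
{"method": "arm_command", "body": {
  "commands": [
    [0.5,[0.06,-0.19,0],0],
    [0.5,[0,0,0],0]
  ]
}}

```text
clock: 5.0
position: [0.4705, -0.2361, 0.073]
ee_rot: [0.423, -0.423, -0.567, 0.567]
contact_force: [3.9, 1.2, 0.6]
width: 0.0089
```

Call:
{"method": "arm_command", "body": {
  "commands": [
    [0.5,[0.06,-0.19,0],0],
    [0.5,[0,0,0],0]
  ]
}}

```text
clock: 5.2
position: [0.471, -0.238, 0.073]
ee_rot: [0.423, -0.423, -0.567, 0.567]
contact_force: [4.6, 1.0, 1.7]
width: 0.009
```

Call:
{"method": "arm_command", "body": {
  "commands": [
    [0.5,[0.06,-0.19,0],0],
    [0.5,[0,0,0],0]
  ]
}}

```text
clock: 5.4
position: [0.4715, -0.2397, 0.073]
ee_rot: [-0.423, 0.423, 0.567, -0.567]
contact_force: [3.2, 2.3, 3.4]
width: 0.009
```

Call:
{"method": "arm_command", "body": {
  "commands": [
    [0.5,[0.06,-0.19,0],0],
    [0.5,[0,0,0],0]
  ]
}}

```text
clock: 5.6
position: [0.4716, -0.2399, 0.0729]
ee_rot: [-0.424, 0.422, 0.567, -0.566]
contact_force: [3.7, 6.4, 6.7]
width: 0.0089
```

Call:
{"method": "arm_command", "body": {
  "commands": [
    [0.5,[0.06,-0.19,0],0],
    [0.5,[0,0,0],0]
  ]
}}

```text
clock: 5.8
position: [0.4716, -0.24, 0.0729]
ee_rot: [-0.425, 0.422, 0.568, -0.565]
contact_force: [3.1, 10.8, 8.9]
width: 0.0088
```

```bash
python3 snap.py 4 300,220,120,80,300,230,120,80
```

```text
t 5.8 pos [ 0.4716 -0.24    0.0729] jaw 106.41 F [ 3.14 10.83  8.87] w 0.0088 tool y [-0.0019  0.0065 -1.    ]
```

View pics/scene4.png

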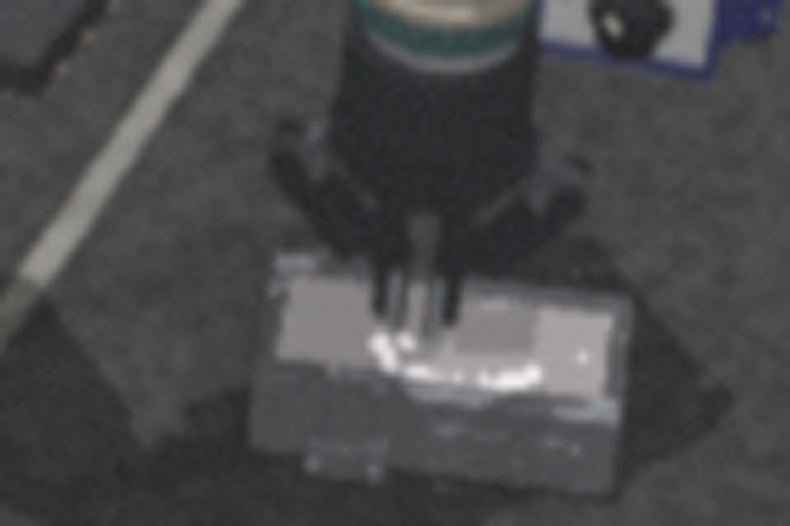

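The cover plate now reaches the end wall and motion has stopped under rising force. I'll relieve the push, open and lift.

Call:
{"method": "arm_command", "body": {
  "commands": [
    [0.5,[-0.08,0.29,0.05],0],
    [0.5,[0,0,0],0],
    [3,[0,0,0],0],
    [4,[0,0,0],0],
    [4,[0,0,0],0],
    [4,[0,0,1.0],0],
    [4,[0,0,2.0],0],
    [4,[0,0,4.0],0],
    [4,[0,0,2.0],0],
    [4,[0,0,0],0]
  ]
}}

```text
clock: 6.9
position: [0.4734, -0.2419, 0.1671]
ee_rot: [0.42, -0.426, -0.567, 0.567]
contact_force: [-0.9, 0.5, -0.2]
width: 0.0399
```

Call:
{"method": "arm_command", "body": {
  "commands": [
    [4,[-0.1,2.0,0],-0.07],
    [4,[-0.2,4.0,0],-0.09],
    [4,[-0.2,4.0,0],-0.09],
    [4,[-0.3,4.5,0],-0.09],
    [4,[-0.3,4.5,0],-0.09],
    [4,[-0.3,4.5,0],-0.09],
    [4,[-0.2,4.5,0],-0.09],
    [4,[-0.2,4.5,0],0],
    [4,[0,0,-2],0],
    [4,[0,0,-2],0],
    [4,[0,0,-2],0],
    [4,[0,0,0],0]
  ]
}}

```text
clock: 8.1
position: [0.4507, 0.0846, 0.1004]
ee_rot: [0.575, -0.572, -0.411, 0.416]
contact_force: [-0.8, 0.6, -0.7]
width: 0.0402
```

```bash
python3 snap.py 5 315,235,105,70,225,215,80,60; python3 - <<'E'
from h import *
d=load("scene5.npz");cv2.imwrite("pics/s5c.png",cv2.resize(d["pixels"][250:315,310:410,::-1],None,fx=7.9,fy=7.9,interpolation=cv2.INTER_CUBIC))
E
```

```text
t 8.1 pos [0.4507 0.0846 0.1004] jaw 71.6 F [-0.81  0.6  -0.71] w 0.0402 tool y [-7.5e-03 -5.0e-04 -1.0e+00]
```

View pics/top5.png

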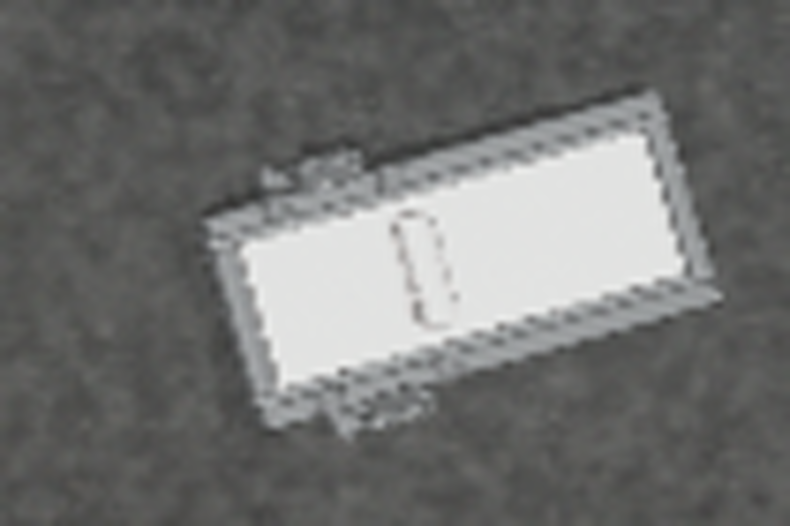

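View pics/scene5.png

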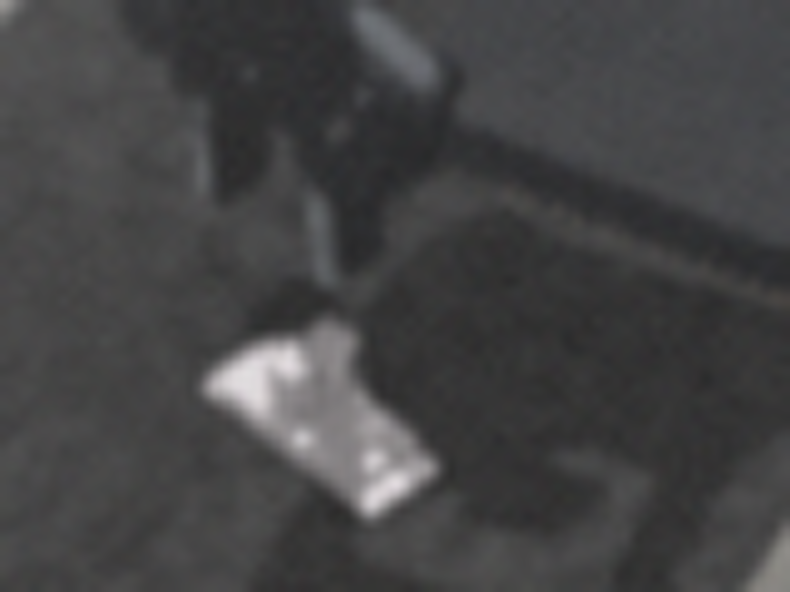

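View pics/s5c.png

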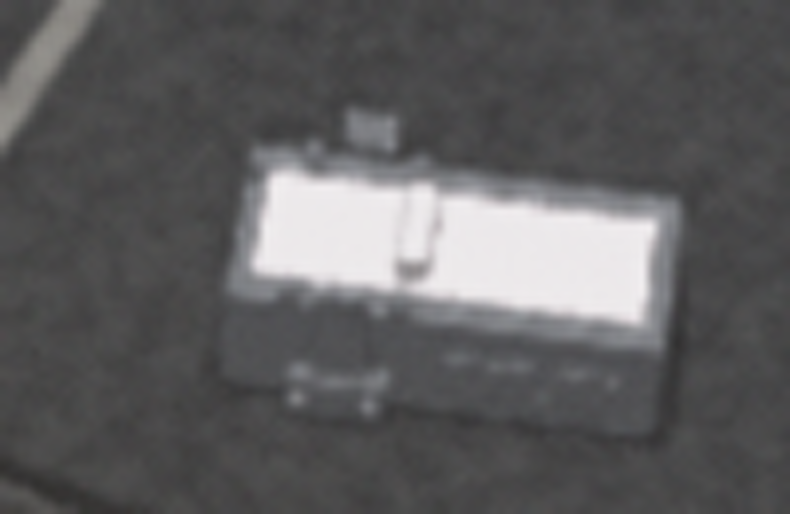

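The cover is fully home: white fills right up to the end wall in both views, with the thumb bar at top crop (425,270). I'll refine the seat pose from these pictures.

```bash
python3 - <<'E'
from h import *
t=load("top5.npz");s=load("scene5.npz")
def mask(d,box,thr=175):
    x,y,w,h=box;g=d["pixels"].min(2);m=np.zeros(g.shape,np.uint8);m[y:y+h,x:x+w]=g[y:y+h,x:x+w]>thr
    n,l,st,c=cv2.connectedComponentsWithStats(m);i=1+np.argmax(st[1:,4]);return (l==i).astype(np.uint8)
for n,d,b in(("top",t,(315,235,105,70)),("scene",s,(310,250,100,65))):
    m=mask(d,b);ys,xs=np.nonzero(m)
    P=np.array([ray(d,(x,y),.05)[:2] for x,y in zip(xs,ys)]).astype(np.float32)*1000
    r=cv2.minAreaRect(P);c=P.mean(0);w,v=np.linalg.eigh(np.cov(P.T));a=v[:,-1];print(n,"cover",r,"mean",c,"pca",np.degrees(np.arctan2(a[1],a[0]))%180)
k=790/105
c2=lambda x,y:((x+.5)/k-.5+315,(y+.5)/k-.5+235)
ks=7.9
cs=lambda x,y:((x+.5)/ks-.5+310,(y+.5)/ks-.5+250)
T=[c2(*p) for p in((655,90),(722,296),(268,428),(207,218))];S=[cs(*p) for p in((682,200),(664,343),(226,295),(254,148))]
A=np.array([ray(t,p,.052) for p in T]);B=np.array([ray(s,p,.052) for p in S])
for n,Q in(("top",A),("scene",B)): 
    x=(Q[2]+Q[3]-Q[0]-Q[1])[:2];print(n,Q[:,:2].round(4).tolist(),"c",Q.mean(0).round(4),"ang",np.degrees(np.arctan2(x[1],x[0])),np.linalg.norm(x)/2)
print([tri(t,p,s,q).round(4).tolist() for p,q in zip(T,S)])
# hooks: in top view centres at z .068
ha=c2(388,405);hb=c2(318,165)
print("hook near",ray(t,ha,.064),"far",ray(t,hb,.064))
print("thumb top",ray(t,c2(425,270),.062),"scene",ray(s,cs(418,225),.062))
E
```

```text
top cover ((474.2967224121094, -252.55609130859375), (48.926597595214844, 132.76397705078125), 16.19335174560547) mean [ 474.25476 -252.55159] pca 106.15515247591851
scene cover ((475.2378234863281, -251.26002502441406), (50.59743118286133, 133.35455322265625), 16.10294532775879) mean [ 474.48105 -252.147  ] pca 106.18541785905913
top [[0.5277, -0.3136], [0.4629, -0.3339], [0.4208, -0.191], [0.4863, -0.1719]] c [ 0.4744 -0.2526  0.052 ] ang 106.37221286554029 0.14830202683417884
scene [[0.5266, -0.3144], [0.463, -0.3323], [0.4175, -0.1914], [0.4836, -0.1718]] c [ 0.4727 -0.2525  0.052 ] ang 107.34639697198432 0.14845762195900702
[[0.5279, -0.314, 0.0505], [0.4626, -0.333, 0.053], [0.4205, -0.1908, 0.0487], [0.4861, -0.1715, 0.0496]]
hook near [ 0.42814822 -0.22702662  0.064     ] far [ 0.50243493 -0.20560028  0.064     ]
thumb top [ 0.47005796 -0.23906065  0.062     ] scene [ 0.46707283 -0.24029367  0.062     ]
```

Call:
{"method": "arm_command", "body": {
  "commands": [
    [3.5,[0.4,-0.1,-1.5],0],
    [3.5,[0,0,-2.0],0],
    [3.5,[0,0,-0.5],0],
    [3.5,[0,0,0],0],
    [3.5,[0,0,0],0]
  ]
}}

```text
clock: 8.7
position: [0.4584, 0.0836, 0.064]
ee_rot: [-0.573, 0.574, 0.414, -0.413]
contact_force: [-0.8, -0.1, 0.3]
width: 0.0346
```

```bash
python3 -c "
from rig import manip;print(manip.finger_overhang)"; python3 snap.py 6 207,257,60,40,225,215,80,60
```

```text
0.017
t 8.7 pos [0.4584 0.0836 0.064 ] jaw 71.55 F [-0.83 -0.11  0.32] w 0.0346 tool y [ 1.6e-03  1.0e-04 -1.0e+00]
```

View pics/scene6.png

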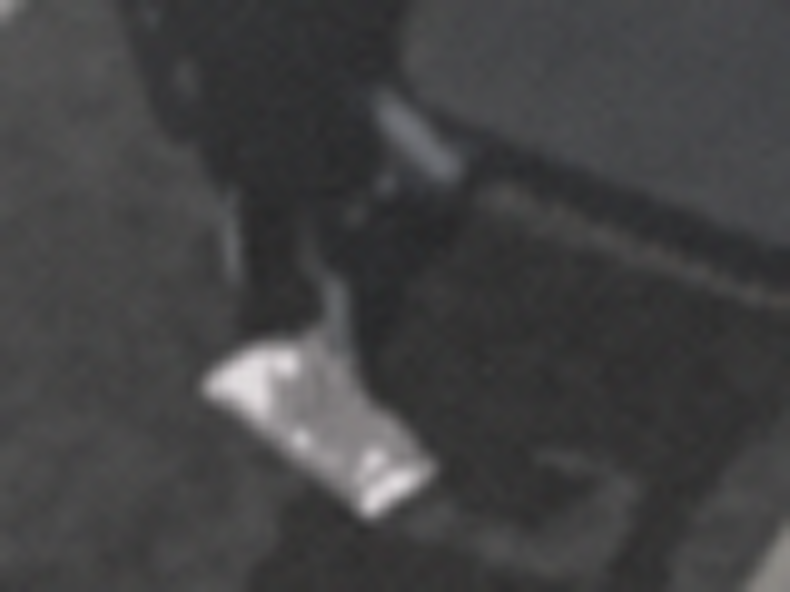

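The open fingers straddle the rib near crop (330,340). I'll correct 2.5 mm in x, lower and grip.

Call:
{"method": "arm_command", "body": {
  "commands": [
    [3.5,[-0.25,0,-1.0],0],
    [3.5,[0,0,-1.0],0],
    [3.5,[0,0,-0.9],0],
    [3.5,[0,0,0],0],
    [3.5,[0,0,0],0]
  ],
  "grip_force": 60
}}

```text
clock: 9.3
position: [0.4549, 0.0837, 0.0336]
ee_rot: [0.574, -0.573, -0.413, 0.414]
contact_force: [-0.0, 0.7, 0.1]
width: 0.0349
```

Call:
{"method": "arm_command", "body": {
  "commands": [
    [2,[0,0,0],0],
    [0.6,[0,0,0],0],
    [0.6,[0,0,0],0],
    [0.6,[0,0,0],0],
    [0.6,[0,0,0],0],
    [0.6,[0,0,0],0]
  ]
}}

```text
clock: 9.9
position: [0.4556, 0.0837, 0.0345]
ee_rot: [-0.573, 0.574, 0.414, -0.413]
contact_force: [-0.2, 0.2, 4.6]
width: 0.0106
```

```bash
python3 snap.py 7 207,257,60,40,225,215,80,60
```

```text
t 9.9 pos [0.4556 0.0837 0.0345] jaw 71.56 F [-0.19  0.17  4.56] w 0.0106 tool y [ 1.1e-03  1.0e-04 -1.0e+00]
```

View pics/scene7.png

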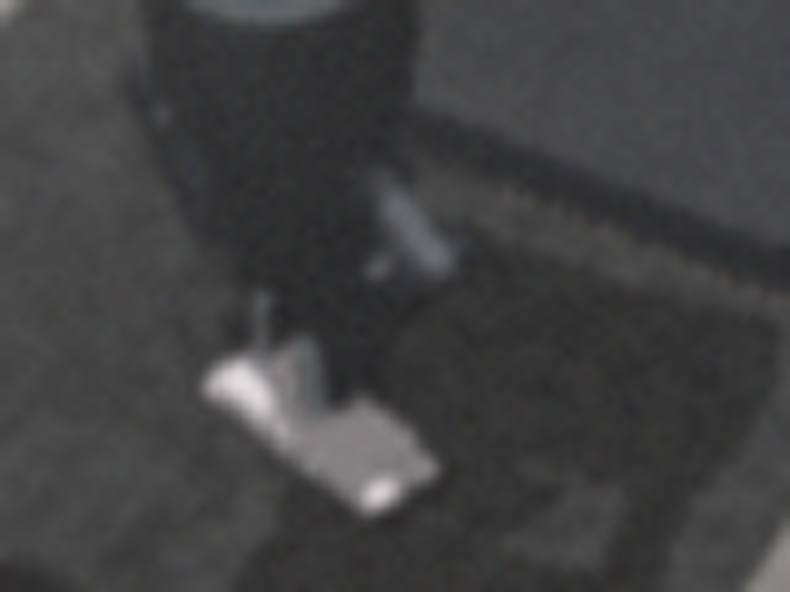

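The bar is held (width 10.6 mm) with the rib between the pads. Next: lift, carry and turn.

Call:
{"method": "arm_command", "body": {
  "commands": [
    [0.6,[0,0,1.0],0],
    [0.6,[0,0,3.0],0],
    [0.6,[0,0,4.0],0],
    [0.6,[0,0,3.0],-0.05],
    [0.6,[0,-2.0,1.0],-0.1],
    [0.6,[0.1,-3.5,0],-0.12],
    [0.6,[0.1,-4.0,0],-0.12],
    [0.6,[0.2,-4.0,0],-0.12],
    [0.6,[0.2,-4.0,0],-0.12],
    [0.6,[0.1,-4.0,0],-0.12],
    [0.6,[0.1,-4.0,0],-0.12],
    [0.6,[0.1,-3.0,0],-0.1]
  ]
}}

```text
clock: 11.2
position: [0.4636, -0.2035, 0.1542]
ee_rot: [-0.7, 0.701, 0.096, -0.096]
contact_force: [0.3, -0.3, -0.9]
width: 0.0104
```

Call:
{"method": "arm_command", "body": {
  "commands": [
    [0.6,[0,-1.2,-1.5],0],
    [0.6,[0,-0.4,-1.0],0],
    [0.6,[0,0,0],0],
    [0.6,[0,0,0],0],
    [0.6,[0,0,0],0]
  ]
}}

```text
clock: 11.7
position: [0.4643, -0.2164, 0.1295]
ee_rot: [0.7, -0.7, -0.099, 0.099]
contact_force: [-0.7, 0.1, -0.8]
width: 0.0107
```

```bash
python3 snap.py 8 315,235,105,70,310,230,100,75
```

```text
t 11.7 pos [ 0.4643 -0.2164  0.1295] jaw 16.05 F [-0.7   0.05 -0.77] w 0.0107 tool y [ 4.e-04  2.e-04 -1.e+00]
```

View pics/scene8.png

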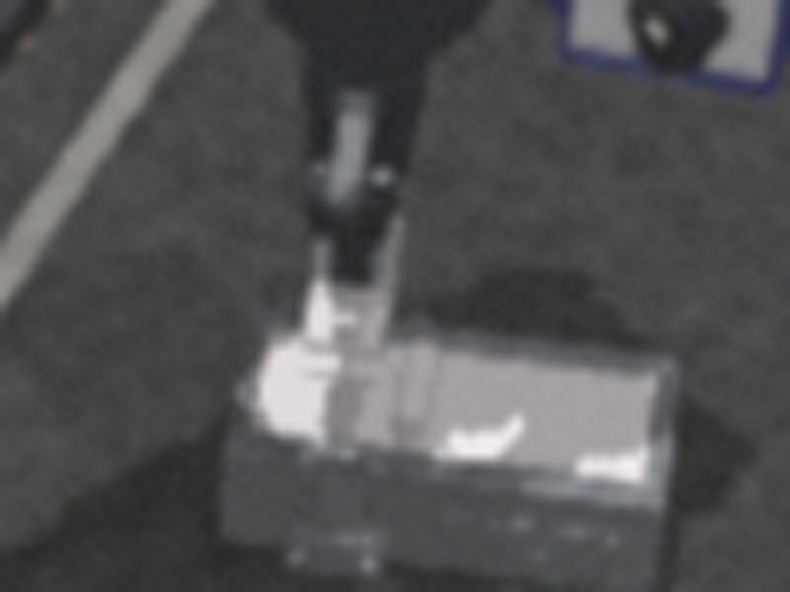

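View pics/top8.png

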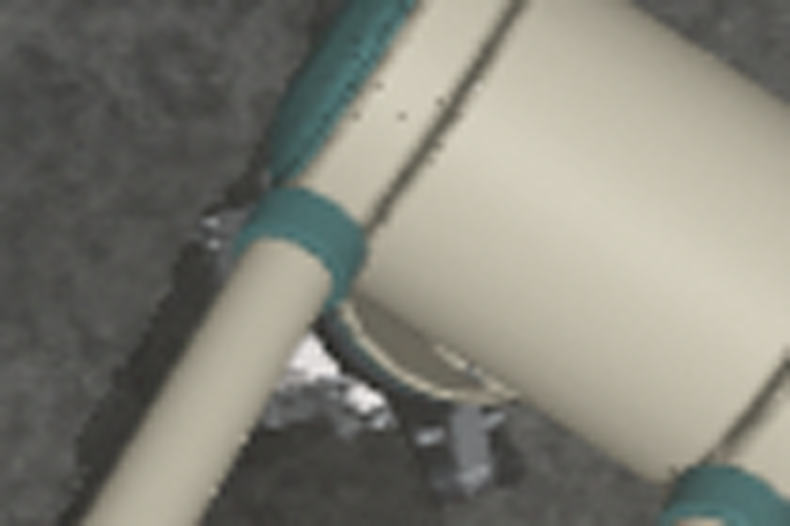

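Call:
{"method": "arm_command", "body": {
  "commands": [
    [0.6,[0.05,-0.3,-1.0],0.003],
    [0.6,[0,0,-1.2],0],
    [0.6,[0,0,0],0],
    [0.6,[0,0,0],0],
    [0.6,[0,0,0],0]
  ]
}}

```text
clock: 12.3
position: [0.4648, -0.2204, 0.1071]
ee_rot: [0.7, -0.7, -0.099, 0.099]
contact_force: [0.5, -0.5, -1.0]
width: 0.0105
```

```bash
python3 snap.py 9 315,235,105,70,320,250,80,60; python3 - <<'E'
from h import *
from rig import manip
s=load("scene9.npz");p=manip.get_state()["position"]
a=np.radians(16.2);ub=np.array([np.cos(a),np.sin(a),0]);ux=np.array([-np.sin(a),np.cos(a),0]) # bar long, case +x
img=cv2.resize(s["pixels"][250:310,320:400,::-1],(790,592),interpolation=cv2.INTER_CUBIC)
k=790/80
u0=p-[0,0,.0345]
for sx in(-1,1):
  for sy in(-1,1):
    for z,h,c in((0.004,.037,(0,0,255)),(.010,.030,(0,255,0)),(.036,.006,(255,0,0))):
      q=proj(s,u0+ux*sx*.013+ub*sy*h+[0,0,z]);cv2.circle(img,(int((q[0]-320+.5)*k),int((q[1]-250+.5)*k)),4,c,-1)
cv2.imwrite("pics/ov9.png",img)
E
```

```text
t 12.3 pos [ 0.4648 -0.2204  0.1071] jaw 16.15 F [ 0.46 -0.55 -1.01] w 0.0105 tool y [-0.e+00  1.e-04 -1.e+00]
```

View pics/ov9.png

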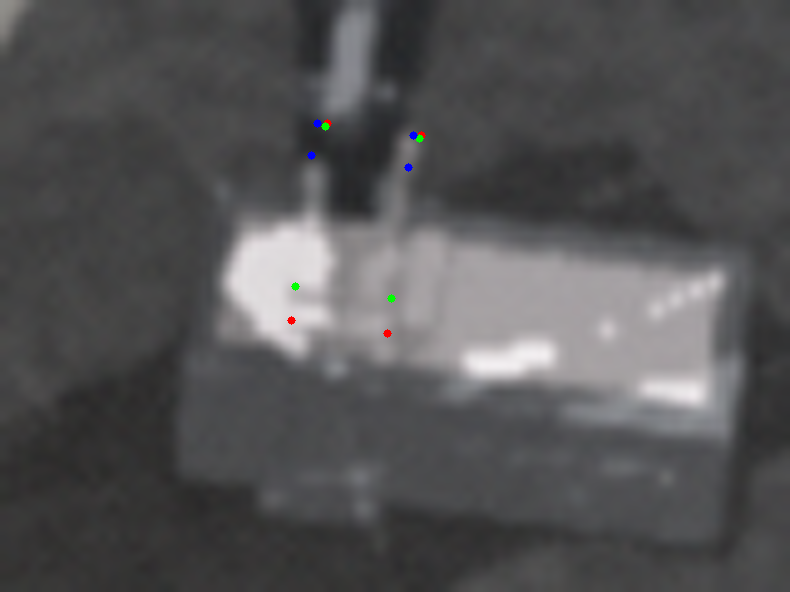

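```bash
python3 - <<'E'
from h import *
s=load("scene9.npz");g=s["pixels"][255:295,335:375].astype(float)
g=np.clip((g-110)*2.2,0,255).astype(np.uint8)
cv2.imwrite("pics/c9.png",cv2.resize(g[:,:,::-1],None,fx=15,fy=15,interpolation=cv2.INTER_CUBIC))
P=cloud(s);a=np.radians(16.2);c=np.array([.4648,-.2199])
ux=np.array([-np.sin(a),np.cos(a)]);uy=np.array([np.cos(a),np.sin(a)])
for v in range(262,292,2):
    print(v,[f"{P[v,u,2]*1000:.0f}" for u in range(340,372)])
E
```

```text
262 ['-1', '5', '-1', '2', '2', '-4', '-0', '-7', '10', '-2', '175', '179', '185', '182', '179', '185', '176', '186', '182', '180', '139', '1', '-8', '3', '4', '-2', '-2', '6', '1', '-0', '2', '1']
264 ['4', '-2', '-0', '4', '1', '-6', '0', '1', '-1', '-1', '163', '168', '169', '171', '168', '172', '167', '177', '182', '167', '132', '78', '2', '7', '3', '4', '-2', '1', '7', '3', '-2', '-0']
266 ['4', '-3', '1', '-1', '3', '7', '-2', '-0', '2', '2', '142', '143', '137', '140', '145', '142', '138', '144', '152', '150', '142', '85', '-2', '3', '2', '-3', '0', '1', '-1', '-1', '-0', '1']
268 ['-3', '4', '6', '8', '-0', '-2', '1', '-4', '0', '59', '61', '99', '106', '114', '109', '113', '114', '118', '108', '111', '100', '-5', '-2', '-1', '-1', '3', '-2', '2', '-1', '5', '-2', '-2']
270 ['-8', '3', '52', '52', '52', '53', '47', '61', '57', '51', '56', '99', '98', '106', '103', '106', '105', '105', '105', '100', '94', '-6', '54', '54', '53', '-0', '-1', '0', '-2', '-2', '4', '5']
272 ['10', '36', '40', '46', '52', '49', '56', '52', '51', '52', '53', '88', '83', '87', '91', '99', '93', '102
[... 1162 characters left out ...]
, '49', '53', '50', '70', '75', '52', '52', '58', '57', '55', '51', '52', '53', '43', '51', '55', '49', '60']
286 ['55', '52', '50', '51', '49', '59', '54', '58', '51', '48', '71', '68', '67', '69', '54', '53', '50', '53', '55', '50', '53', '54', '53', '52', '50', '50', '49', '53', '53', '46', '50', '53']
288 ['51', '49', '49', '46', '48', '52', '53', '52', '56', '55', '63', '58', '61', '60', '67', '70', '65', '58', '55', '56', '60', '59', '54', '54', '53', '56', '46', '53', '52', '50', '51', '50']
290 ['36', '38', '42', '41', '41', '47', '45', '38', '41', '51', '54', '57', '56', '57', '55', '54', '53', '47', '53', '54', '51', '52', '54', '50', '56', '49', '53', '48', '54', '54', '54', '54']
```

View pics/c9.png

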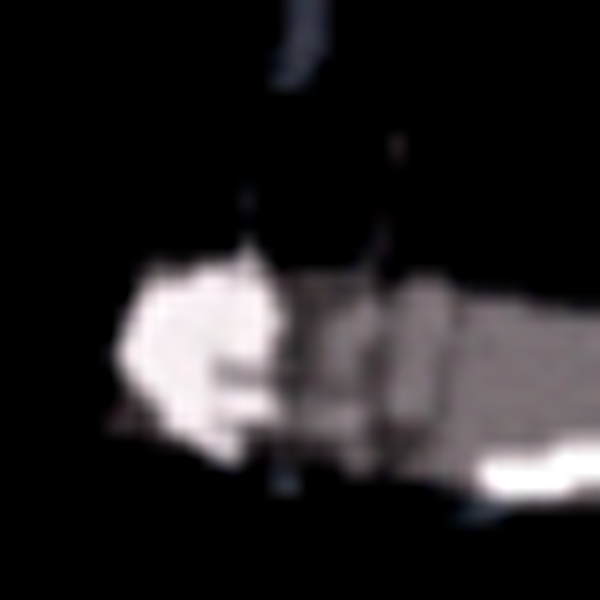

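```bash
python3 - <<'E'
from h import *
a=np.radians(16.2);uy=-np.array([np.cos(a),np.sin(a)]);ux=np.array([-np.sin(a),np.cos(a)])
def loc(P,c=(.4648,-.2199)): 
    q=P[...,:2]-np.array(c);return np.stack([q@ux*1000,q@uy*1000,P[...,2]*1000],-1)
t0=load("top5.npz");s0=load("scene5.npz");s=load("scene9.npz")
for n,d in(("top5",t0),("scene5",s0)):
    L=loc(cloud(d))
    for nm,sg in(("near(+y)",1),("far(-y)",-1)):
        m=(abs(L[...,0])<25)&(sg*L[...,1]>28)&(sg*L[...,1]<50)&(L[...,2]>57.5)&(L[...,2]<75);Q=L[m];print(n,nm,len(Q),Q.mean(0).round(1),Q.min(0).round(1),Q.max(0).round(1))
    m=(L[...,0]>-35)&(L[...,0]<-8)&(abs(L[...,1])<22)&(L[...,2]>58)&(L[...,2]<66);Q=L[m];print(n,"thumb",len(Q),Q.mean(0).round(1),np.percentile(Q,[5,95],axis=0).round(1).tolist())
L=loc(cloud(s));v=slice(270,290);
m=(L[...,2]>69)&(L[...,2]<90)&(abs(L[...,0])<25)&(L[...,1]>4)&(L[...,1]<45);Q=L[m];print("bar near half",len(Q),Q.mean(0).round(1),np.percentile(Q,[3,97],axis=0).round(1).tolist())
E
```

```text
top5 near(+y) 38 [ 0.5 37.8 63.3] [-21.6  28.8  57.8] [19.2 43.2 70. ]
top5 far(-y) 37 [ -0.  -37.   64.3] [-19.7 -42.3  57.5] [ 20.2 -29.3  70.5]
top5 thumb 71 [-20.9   0.3  61.3] [[-26.4, -14.5, 58.5], [-15.7, 15.9, 64.7]]
scene5 near(+y) 32 [ 0.3 41.6 63.1] [-20.6  32.1  58.2] [19.9 46.1 70.9]
scene5 far(-y) 26 [  1.4 -34.5  64.7] [ -8.1 -40.9  58.8] [ 17.9 -28.   73.3]
scene5 thumb 36 [-20.    1.4  61.5] [[-25.1, -16.8, 58.4], [-14.7, 19.4, 64.8]]
bar near half 112 [ 0.3 24.3 81.1] [[-11.9, 8.7, 73.1], [12.8, 38.7, 87.7]]
```

Measured in the seat frame, the bar sits at x = +0.3 mm. The hooks are symmetric in the top view (y = +37.8 and -37.0 mm), and the thumb bar is at -20.9 mm against -21 expected. Now I press down in small steps.

Call:
{"method": "arm_command", "body": {
  "commands": [
    [0.6,[0,0,-0.3],0],
    [0.6,[0,0,-0.3],0],
    [0.6,[0,0,0],0],
    [0.6,[0,0,0],0]
  ],
  "grip_force": 80
}}

```text
clock: 12.8
position: [0.4646, -0.2203, 0.101]
ee_rot: [0.7, -0.7, -0.099, 0.099]
contact_force: [-0.2, -0.2, -2.1]
width: 0.01
```

Call:
{"method": "arm_command", "body": {
  "commands": [
    [0.6,[0,0,-0.2],0],
    [0.6,[0,0,-0.2],0],
    [0.6,[0,0,0],0]
  ]
}}

```text
clock: 13.1
position: [0.4646, -0.2205, 0.0971]
ee_rot: [-0.7, 0.7, 0.099, -0.099]
contact_force: [-0.2, -0.0, 0.4]
width: 0.0103
```

Call:
{"method": "arm_command", "body": {
  "commands": [
    [0.6,[0,0,-0.2],0],
    [0.6,[0,0,-0.1],0],
    [0.6,[0,0,0],0]
  ]
}}

```text
clock: 13.4
position: [0.4652, -0.2206, 0.0956]
ee_rot: [-0.7, 0.7, 0.1, -0.099]
contact_force: [-2.2, 2.0, 9.0]
width: 0.0099
```

Call:
{"method": "arm_command", "body": {
  "commands": [
    [0.6,[0,0,-0.2],0],
    [0.6,[0,0,0],0]
  ]
}}

```text
clock: 13.6
position: [0.4652, -0.2205, 0.0954]
ee_rot: [-0.7, 0.701, 0.1, -0.099]
contact_force: [-4.8, 3.3, 22.5]
width: 0.0101
```

Call:
{"method": "arm_command", "body": {
  "commands": [
    [0.6,[0,0,-0.2],0],
    [0.6,[0,0,0],0]
  ]
}}

```text
clock: 13.8
position: [0.4653, -0.2203, 0.095]
ee_rot: [-0.699, 0.701, 0.1, -0.098]
contact_force: [-7.6, 6.3, 33.6]
width: 0.0102
```

Call:
{"method": "arm_command", "body": {
  "commands": [
    [0.6,[0,0,-0.2],0],
    [0.6,[0,0,0],0]
  ]
}}

```text
clock: 14.0
position: [0.4653, -0.2202, 0.0947]
ee_rot: [-0.699, 0.701, 0.101, -0.098]
contact_force: [-10.7, 8.1, 47.2]
width: 0.01
```

Force rose to 47 N with no travel, so something is blocking it. I'll back off and look.

Call:
{"method": "arm_command", "body": {
  "commands": [
    [0.6,[0,0,0.4],0],
    [0.6,[0,0,0.4],0],
    [0.6,[0,0,0.2],0],
    [0.6,[0,0,0],0],
    [0.6,[0,0,0],0]
  ]
}}

```text
clock: 14.5
position: [0.4648, -0.2203, 0.0978]
ee_rot: [0.7, -0.7, -0.099, 0.099]
contact_force: [-1.3, 0.6, 2.3]
width: 0.0101
```

```bash
python3 snap.py 10 315,235,105,70,320,250,80,60; python3 - <<'E'
from h import *
a=np.radians(16.2);uy=-np.array([np.cos(a),np.sin(a)]);ux=np.array([-np.sin(a),np.cos(a)])
def loc(P,c=(.4648,-.2199)): 
    q=P[...,:2]-np.array(c);return np.stack([q@ux*1000,q@uy*1000,P[...,2]*1000],-1)
s=load("scene10.npz");L=loc(cloud(s))
m=(L[...,2]>66)&(L[...,2]<90)&(abs(L[...,0])<25)&(L[...,1]>4)&(L[...,1]<45);Q=L[m];print("bar near half",len(Q),Q.mean(0).round(1),np.percentile(Q,[3,97],axis=0).round(1).tolist())
for v in range(266,294,2):
    print(v,[f"{L[v,u,2]:.0f}" for u in range(342,368)])
g=np.clip((s["pixels"][255:295,335:375].astype(float)-30)*1.1,0,255).astype(np.uint8)
cv2.imwrite("pics/c10.png",cv2.resize(g[:,:,::-1],None,fx=15,fy=15,interpolation=cv2.INTER_CUBIC))
E
```

```text
t 14.5 pos [ 0.4648 -0.2203  0.0978] jaw 16.15 F [-1.32  0.6   2.28] w 0.0101 tool y [-1.e-04  4.e-04 -1.e+00]
bar near half 130 [-8.  21.8 74.2] [[-20.7, 6.0, 66.8], [7.5, 41.9, 88.3]]
266 ['2', '-1', '-1', '-5', '7', '5', '0', '2', '159', '163', '159', '162', '168', '168', '166', '166', '170', '156', '99', '65', '68', '74', '65', '-4', '1', '3']
268 ['7', '-1', '-4', '5', '-0', '-1', '3', '60', '135', '134', '130', '136', '131', '147', '149', '150', '153', '141', '99', '100', '97', '93', '71', '4', '3', '2']
270 ['55', '49', '51', '48', '50', '53', '51', '57', '54', '97', '100', '107', '105', '103', '106', '113', '98', '104', '95', '92', '94', '91', '69', '0', '-3', '5']
272 ['44', '50', '51', '53', '55', '52', '46', '48', '48', '90', '89', '96', '96', '98', '105', '105', '96', '94', '83', '85', '87', '84', '53', '53', '50', '54']
274 ['48', '47', '46', '50', '50', '53', '47', '49', '55', '49', '88', '90', '87', '88', '97', '96', '84', '81', '79', '74', '79', '70', '60', '49', '50', '50']
276 ['43', '46', '52', '52', '48', '52', '48', '50', '49', '49', '54', '69', '70', '75', '70',
[... 654 characters left out ...]
', '69', '69', '70', '52', '54', '52', '49', '49', '47']
286 ['53', '49', '56', '61', '54', '54', '50', '50', '64', '65', '70', '68', '68', '63', '70', '68', '65', '66', '68', '68', '50', '50', '49', '54', '51', '50']
288 ['45', '48', '51', '52', '50', '47', '50', '52', '64', '61', '63', '62', '64', '64', '64', '50', '51', '56', '57', '55', '47', '52', '51', '50', '49', '52']
290 ['47', '41', '42', '46', '41', '45', '41', '42', '53', '57', '51', '62', '57', '53', '58', '51', '46', '53', '54', '52', '48', '52', '49', '49', '46', '49']
292 ['32', '34', '33', '32', '31', '35', '30', '38', '42', '44', '45', '43', '45', '51', '45', '38', '40', '43', '42', '43', '46', '43', '39', '43', '45', '46']
```

View pics/c10.png

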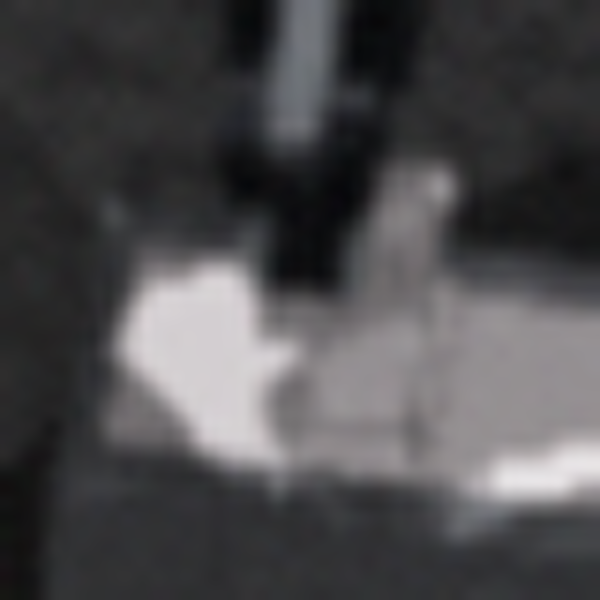

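View pics/scene10.png

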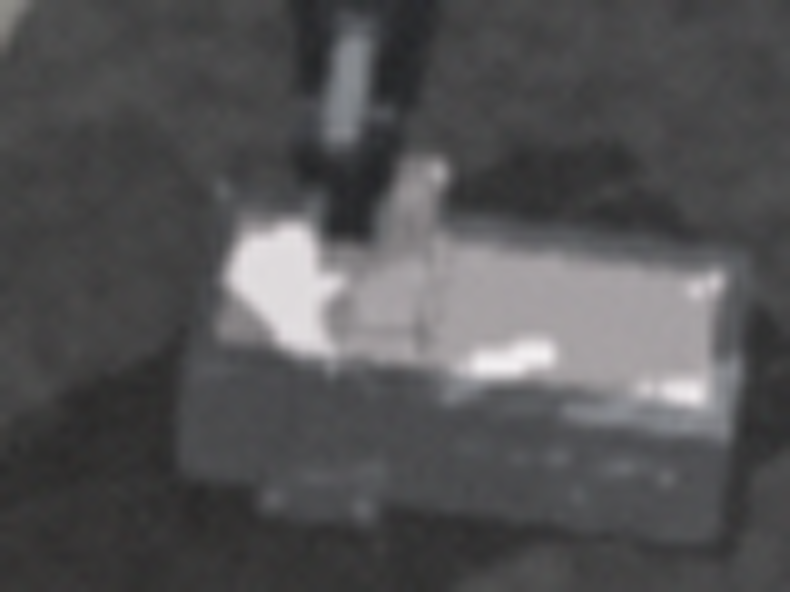

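View pics/top10.png

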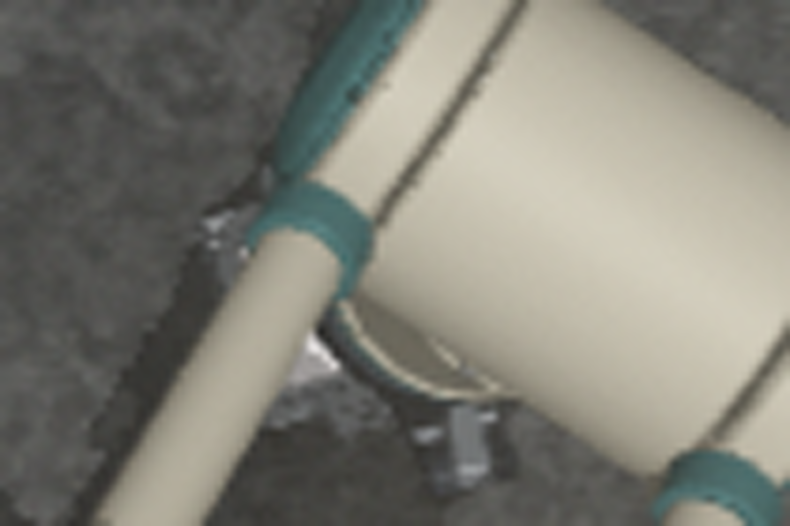

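The bar has shifted in the jaws by about 8 mm towards the thumb bar: the rib now sticks out to the right of the fingers near crop (440,180), and the foot covers the thumb bar. It was standing on the thumb bar. I'll set it on clear counter and regrip deeper and centred.

Call:
{"method": "arm_command", "body": {
  "commands": [
    [0.6,[0,0,2.0],0],
    [0.6,[0,0,3.0],0],
    [0.6,[0,2.0,1.0],0],
    [0.6,[-0.1,3.5,0],0],
    [0.6,[-0.1,3.5,0],0],
    [0.6,[-0.2,3.5,0],0],
    [0.6,[-0.2,3.5,0],0],
    [0.6,[-0.2,3.5,0],0],
    [0.6,[-0.2,3.5,0],0],
    [0.6,[0,2.5,0],0],
    [0.6,[0,0,-1.5],0],
    [0.6,[0,0,-1.5],0]
  ]
}}

```text
clock: 15.8
position: [0.4548, 0.0358, 0.1275]
ee_rot: [0.7, -0.7, -0.1, 0.1]
contact_force: [0.5, 0.9, -0.7]
width: 0.0097
```

Call:
{"method": "arm_command", "body": {
  "commands": [
    [0.6,[0,0,-2.0],0],
    [0.6,[0,0,-2.0],0],
    [0.6,[0,0,-1.0],0],
    [0.6,[0,0,-1.0],0],
    [0.6,[0,0,0],0]
  ]
}}

```text
clock: 16.3
position: [0.454, 0.0347, 0.067]
ee_rot: [0.7, -0.7, -0.098, 0.1]
contact_force: [-0.3, -0.6, -1.7]
width: 0.0103
```

```bash
python3 snap.py 11 230,250,80,55,240,225,100,75
```

```text
t 16.3 pos [0.454  0.0347 0.067 ] jaw 16.15 F [-0.27 -0.64 -1.68] w 0.0103 tool y [-2.5e-03  3.0e-04 -1.0e+00]
```

View pics/scene11.png

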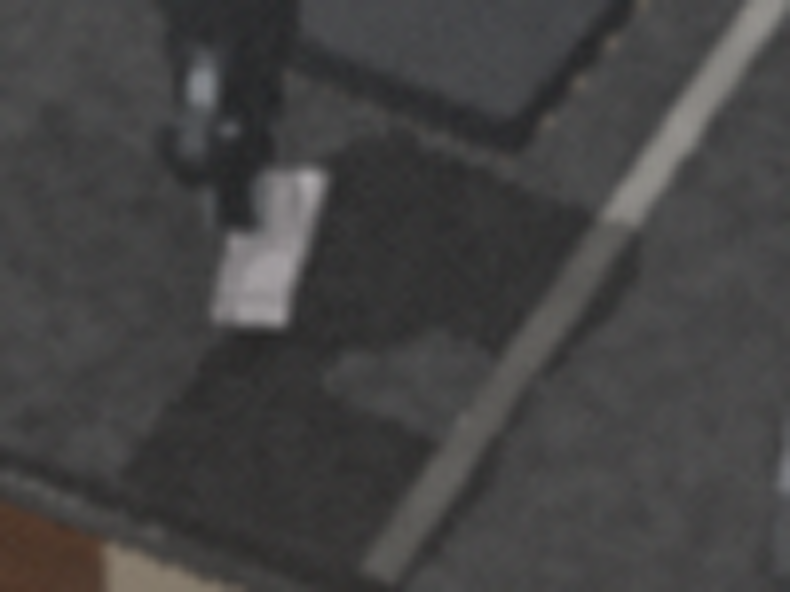

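The bar is still held, shifted to the right of the fingers by about 9 mm. Setting it down.

Call:
{"method": "arm_command", "body": {
  "commands": [
    [0.6,[0,0,-1.5],0],
    [0.6,[0,0,-1.2],0],
    [0.6,[0,0,-0.3],0],
    [0.6,[0,0,0],0]
  ]
}}

```text
clock: 16.8
position: [0.4549, 0.0346, 0.0384]
ee_rot: [-0.7, 0.7, 0.1, -0.099]
contact_force: [-0.3, 1.1, -1.5]
width: 0.0099
```

Call:
{"method": "arm_command", "body": {
  "commands": [
    [0.6,[0,0,-0.2],0],
    [0.6,[0,0,0],0]
  ]
}}

```text
clock: 17.0
position: [0.4551, 0.0346, 0.0366]
ee_rot: [-0.7, 0.7, 0.1, -0.099]
contact_force: [0.1, -0.6, -0.8]
width: 0.01
```

Call:
{"method": "arm_command", "body": {
  "commands": [
    [0.6,[0,0,-0.2],0],
    [0.6,[0,0,0],0]
  ]
}}

```text
clock: 17.2
position: [0.4553, 0.0346, 0.0351]
ee_rot: [-0.7, 0.7, 0.1, -0.099]
contact_force: [-0.6, 0.2, 6.4]
width: 0.0096
```

Call:
{"method": "arm_command", "body": {
  "commands": [
    [0.6,[0,0,-0.15],0],
    [0.6,[0,0,0],0]
  ]
}}

```text
clock: 17.4
position: [0.4554, 0.0345, 0.0349]
ee_rot: [-0.7, 0.7, 0.1, -0.099]
contact_force: [-3.3, -0.0, 19.4]
width: 0.0103
```

Call:
{"method": "arm_command", "body": {
  "commands": [
    [0.6,[0,0,0.25],0],
    [2,[0,0,0],0],
    [3.5,[0,0,0],0],
    [3.5,[0,0,0],0],
    [3.5,[0,0,1.0],0],
    [3.5,[0,0,3.0],0],
    [3.5,[0,0,3.0],0],
    [3.5,[0,4.5,1.0],0],
    [3.5,[0,4.5,0],0],
    [3.5,[0,4.5,0],0],
    [3.5,[0,3.0,0],0],
    [3.5,[0,0,0],0]
  ]
}}

```text
clock: 18.6
position: [0.4549, 0.203, 0.1158]
ee_rot: [0.7, -0.699, -0.101, 0.1]
contact_force: [-0.2, -1.2, 0.3]
width: 0.0349
```

```bash
python3 snap.py 12 230,250,80,55,240,225,100,75; python3 - <<'E'
from h import *
t=load("top12.npz");s=load("scene12.npz")
for n,d in(("top",t),("scene",s)):
    P=cloud(d)
    g=d["pixels"].min(2);reg=(abs(P[...,0]-.455)<.06)&(abs(P[...,1]-.03)<.06)
    m=(reg&(g>150)&(P[...,2]<.05)).astype(np.uint8)
    nn,l,st,c=cv2.connectedComponentsWithStats(m);i=1+np.argmax(st[1:,4]);m=(l==i).astype(np.uint8)
    c=max(cv2.findContours(m,0,1)[0],key=cv2.contourArea);r=cv2.minAreaRect(c);print(n,m.sum(),r,[ray(d,p,.006)[:2].round(4).tolist() for p in cv2.boxPoints(r)],"ctr",ray(d,r[0],.008).round(4))
    Q=P[reg&(P[...,2]>.026)&(P[...,2]<.045)];print("rib",len(Q),Q.mean(0).round(4))
E
```

```text
t 18.6 pos [0.4549 0.203  0.1158] jaw 16.39 F [-0.19 -1.19  0.27] w 0.0349 tool y [ 0.0014  0.0018 -1.    ]
top 313 ((259.18768310546875, 275.47564697265625), (29.815528869628906, 11.348101615905762), 74.47589111328125) [[0.4893, 0.0513], [0.497, 0.0246], [0.4269, 0.004], [0.4194, 0.0305]] ctr [0.458  0.0274 0.008 ]
rib 59 [0.4583 0.0255 0.0347]
scene 169 ((274.28997802734375, 263.469970703125), (11.172287940979004, 19.79899024963379), 8.130102157592773) [[0.4153, 0.0272], [0.4869, 0.058], [0.4955, 0.0259], [0.4239, -0.0039]] ctr [0.4532 0.0256 0.008 ]
rib 48 [0.454  0.0257 0.0341]
```

View pics/top12.png

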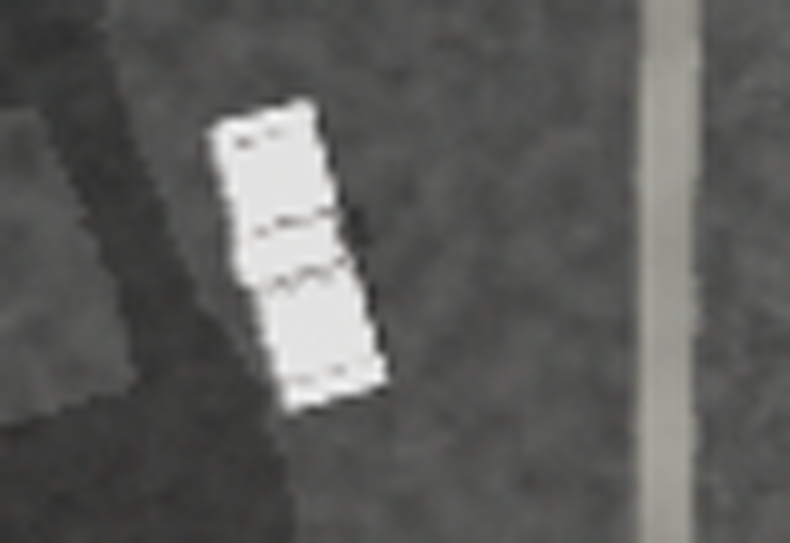

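View pics/scene12.png

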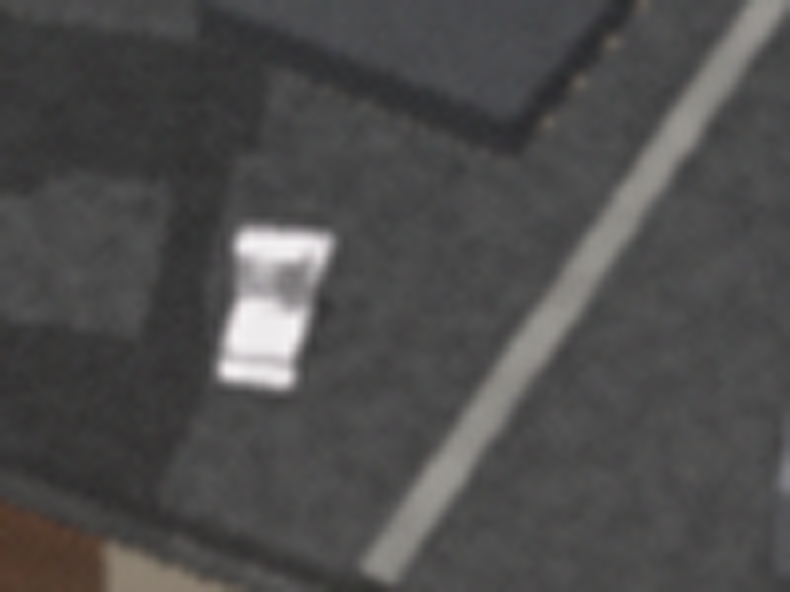

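The bar lies flat and clear in both views. Its centre is at top crop (300,254), giving (0.4583, 0.0256), which is 9.4 mm from where the jaws held it. I'll regrip there.

Call:
{"method": "arm_command", "body": {
  "commands": [
    [3.5,[0.1,-3.5,0],0],
    [3.5,[0.1,-4.5,0],0],
    [3.5,[0.1,-4.5,0],0],
    [3.5,[0,-4.0,0],0],
    [3.5,[0,-1.2,-2.0],0],
    [3.5,[0,0,-2.0],0],
    [3.5,[0,0,0],0],
    [3.5,[0,0,0],0]
  ],
  "grip_force": 80
}}

```text
clock: 19.5
position: [0.4572, 0.0218, 0.0753]
ee_rot: [0.7, -0.7, -0.099, 0.099]
contact_force: [0.7, 0.0, -0.2]
width: 0.0347
```

Call:
{"method": "arm_command", "body": {
  "commands": [
    [3.5,[0,0,0],0],
    [3.5,[0,0,0],0]
  ]
}}

```text
clock: 19.7
position: [0.4584, 0.0228, 0.0761]
ee_rot: [-0.7, 0.7, 0.1, -0.099]
contact_force: [0.0, -0.0, 0.4]
width: 0.0355
```

Call:
{"method": "arm_command", "body": {
  "commands": [
    [3.5,[0,0.25,-1.5],0],
    [3.5,[0,0,-1.5],0],
    [3.5,[0,0,-0.8],0],
    [3.5,[0,0,0],0],
    [3.5,[0,0,0],0],
    [3.5,[0,0,0],0]
  ]
}}

```text
clock: 20.3
position: [0.4583, 0.0252, 0.0378]
ee_rot: [-0.7, 0.7, 0.1, -0.099]
contact_force: [0.9, 0.0, 0.1]
width: 0.0349
```

Call:
{"method": "arm_command", "body": {
  "commands": [
    [3.5,[0,0,-0.8],0],
    [3.5,[0,0,0],0],
    [2,[0,0,0],0],
    [0.6,[0,0,0],0],
    [0.6,[0,0,0],0],
    [0.6,[0,0,0],0],
    [0.6,[0,0,0],0],
    [0.6,[0,0,0],0]
  ]
}}

```text
clock: 21.1
position: [0.4578, 0.0251, 0.0293]
ee_rot: [-0.7, 0.7, 0.099, -0.099]
contact_force: [0.2, -0.1, 3.6]
width: 0.0106
```

```bash
python3 snap.py 13 230,250,80,55,240,225,100,75
```

```text
t 21.1 pos [0.4578 0.0251 0.0293] jaw 16.16 F [ 0.24 -0.08  3.56] w 0.0106 tool y [ 4.e-04 -0.e+00 -1.e+00]
```

View pics/scene13.png

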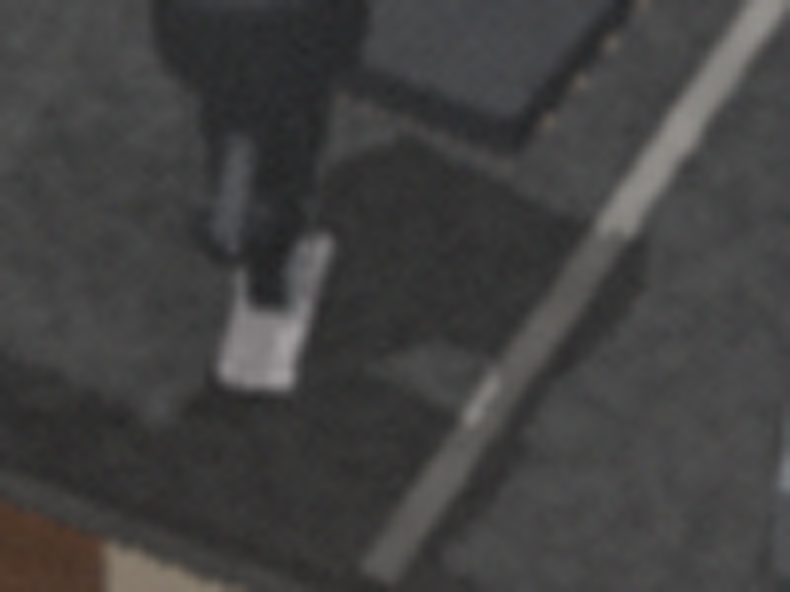

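Gripped centrally. Carrying it back, more gently.

Call:
{"method": "arm_command", "body": {
  "commands": [
    [0.6,[0,0,1.0],0],
    [0.6,[0,0,2.5],0],
    [0.6,[0,0,3.5],0],
    [0.6,[0,-1.0,3.0],0],
    [0.6,[0.1,-2.5,0],0],
    [0.6,[0.1,-3.5,0],0],
    [0.6,[0.1,-3.5,0],0],
    [0.6,[0.1,-3.5,0],0],
    [0.6,[0.1,-3.5,0],0],
    [0.6,[0.1,-3.5,0],0],
    [0.6,[0.1,-2.5,0],0],
    [0.6,[0,-0.9,0],0]
  ]
}}

```text
clock: 22.4
position: [0.465, -0.2213, 0.1294]
ee_rot: [-0.7, 0.701, 0.099, -0.098]
contact_force: [1.0, 0.3, -1.4]
width: 0.0102
```

Call:
{"method": "arm_command", "body": {
  "commands": [
    [0.6,[0,0,-1.5],0],
    [0.6,[0,0,-0.8],0],
    [0.6,[0,0,0],0],
    [0.6,[0,0,0],0],
    [0.6,[0,0,0],0]
  ]
}}

```text
clock: 22.9
position: [0.465, -0.2184, 0.1067]
ee_rot: [-0.7, 0.7, 0.1, -0.099]
contact_force: [0.2, 1.2, -1.5]
width: 0.0107
```

```bash
cat > barm.py <<'E'
import sys;from h import *
a=np.radians(16.2);uy=-np.array([np.cos(a),np.sin(a)]);ux=np.array([-np.sin(a),np.cos(a)])
s=load(f"scene{sys.argv[1]}.npz");zf=float(sys.argv[2]);P=cloud(s);q=P[...,:2]-np.array((.4648,-.2199))
L=np.stack([q@ux*1000,q@uy*1000,P[...,2]*1000],-1)
m=(abs(L[...,2]-zf)<5)&(abs(L[...,0])<25)&(L[...,1]>10)&(L[...,1]<32);Q=L[m];print("foot top near",len(Q),Q.mean(0).round(1),np.percentile(Q,[4,96],axis=0).round(1).tolist())
m=(L[...,2]>58)&(L[...,2]<66)&(L[...,0]<-14)&(L[...,0]>-32)&(abs(L[...,1])<20);Q=L[m];print("thumb",len(Q),Q.mean(0).round(1))
E
python3 snap.py 14 315,235,105,70,320,250,80,60; python3 barm.py 14 88
```

```text
t 22.9 pos [ 0.465  -0.2184  0.1067] jaw 16.2 F [ 0.18  1.23 -1.48] w 0.0107 tool y [ 8.e-04 -3.e-04 -1.e+00]
foot top near 62 [ 3.3 21.1 88. ] [[-8.1, 11.2, 84.0], [14.5, 30.8, 92.3]]
thumb 34 [-20.2   2.6  61.5]
```

View pics/scene14.png

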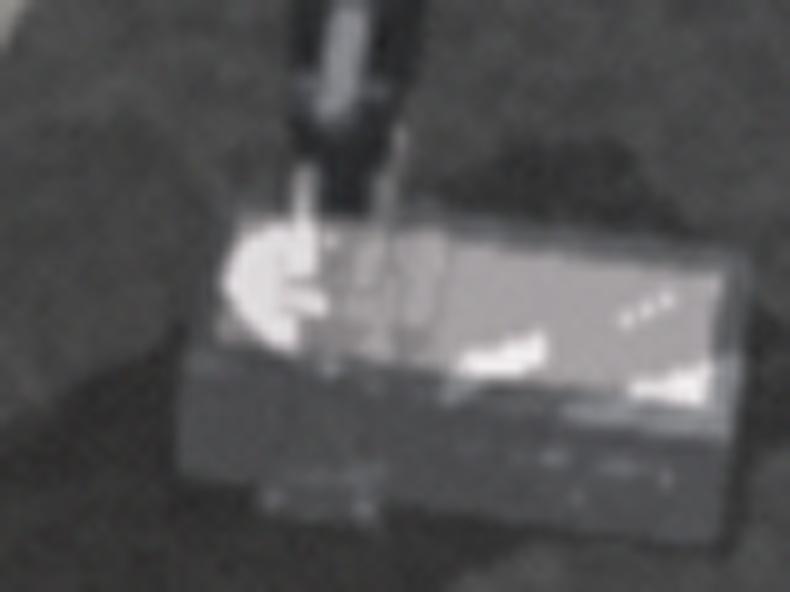

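The bar is still centred in the jaws but about 2.3 mm too far to case +x, judged against the thumb bar. I'll shift it 2 mm and lower to just above the hooks.

Call:
{"method": "arm_command", "body": {
  "commands": [
    [0.6,[0.06,-0.2,-0.4],0],
    [0.6,[0,0,-0.2],0],
    [0.6,[0,0,0],0],
    [0.6,[0,0,0],0],
    [0.6,[0,0,0],0]
  ]
}}

```text
clock: 23.5
position: [0.4653, -0.2209, 0.1001]
ee_rot: [0.7, -0.7, -0.099, 0.099]
contact_force: [0.5, 0.5, -0.7]
width: 0.0105
```

```bash
python3 snap.py 15 315,235,105,70,320,250,80,60; python3 barm.py 15 81
```

```text
t 23.5 pos [ 0.4653 -0.2209  0.1001] jaw 16.15 F [ 0.54  0.54 -0.74] w 0.0105 tool y [ 0.e+00  1.e-04 -1.e+00]
foot top near 61 [ 0.5 21.5 80.4] [[-11.4, 11.4, 76.6], [13.0, 31.2, 85.2]]
thumb 39 [-19.8   2.7  61.3]
```

View pics/scene15.png

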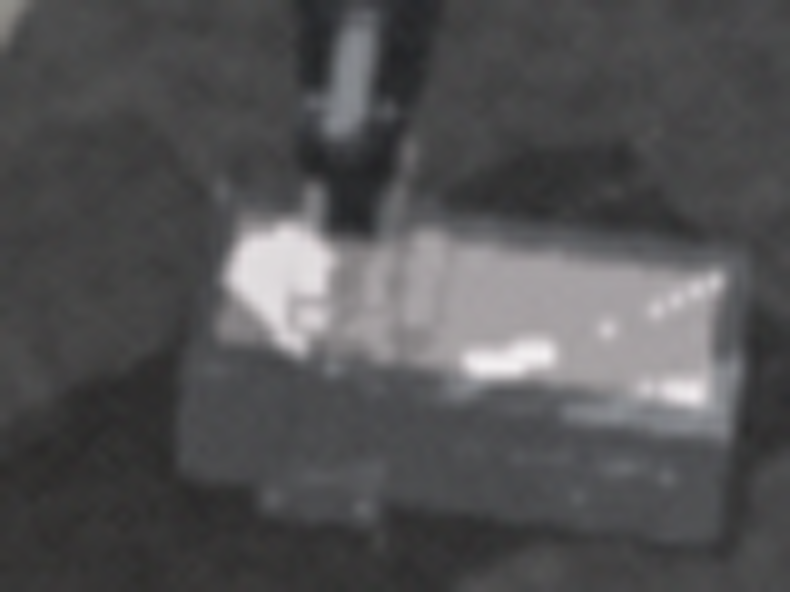

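Call:
{"method": "arm_command", "body": {
  "commands": [
    [0.6,[-0.02,0.06,-0.2],0],
    [0.6,[0,0,-0.2],0],
    [0.6,[0,0,0],0]
  ]
}}

```text
clock: 23.9
position: [0.4648, -0.22, 0.0958]
ee_rot: [0.7, -0.7, -0.099, 0.1]
contact_force: [-0.2, 0.4, -0.6]
width: 0.0106
```

Call:
{"method": "arm_command", "body": {
  "commands": [
    [0.6,[0,0,-0.2],0],
    [0.6,[0,0,0],0]
  ]
}}

```text
clock: 24.1
position: [0.4648, -0.2203, 0.094]
ee_rot: [-0.7, 0.7, 0.099, -0.1]
contact_force: [-0.6, -0.3, -1.1]
width: 0.0104
```

Call:
{"method": "arm_command", "body": {
  "commands": [
    [0.6,[0,0,-0.15],0],
    [0.6,[0,0,0],0]
  ]
}}

```text
clock: 24.3
position: [0.4649, -0.2204, 0.0926]
ee_rot: [-0.7, 0.7, 0.099, -0.1]
contact_force: [-1.3, -1.0, 0.4]
width: 0.0105
```

Call:
{"method": "arm_command", "body": {
  "commands": [
    [0.6,[0,0,-0.15],0],
    [0.6,[0,0,0],0]
  ]
}}

```text
clock: 24.5
position: [0.4653, -0.2204, 0.0914]
ee_rot: [-0.7, 0.7, 0.1, -0.099]
contact_force: [-0.9, -0.5, 2.6]
width: 0.0102
```

```bash
python3 snap.py 16 315,235,105,70,320,250,80,60; python3 barm.py 16 73
```

```text
t 24.5 pos [ 0.4653 -0.2204  0.0914] jaw 16.16 F [-0.91 -0.5   2.56] w 0.0102 tool y [ 6.e-04 -4.e-04 -1.e+00]
foot top near 53 [ 0.1 21.2 73.4] [[-10.9, 12.1, 69.8], [12.1, 31.4, 77.1]]
thumb 36 [-19.5   2.3  61.5]
```

View pics/scene16.png

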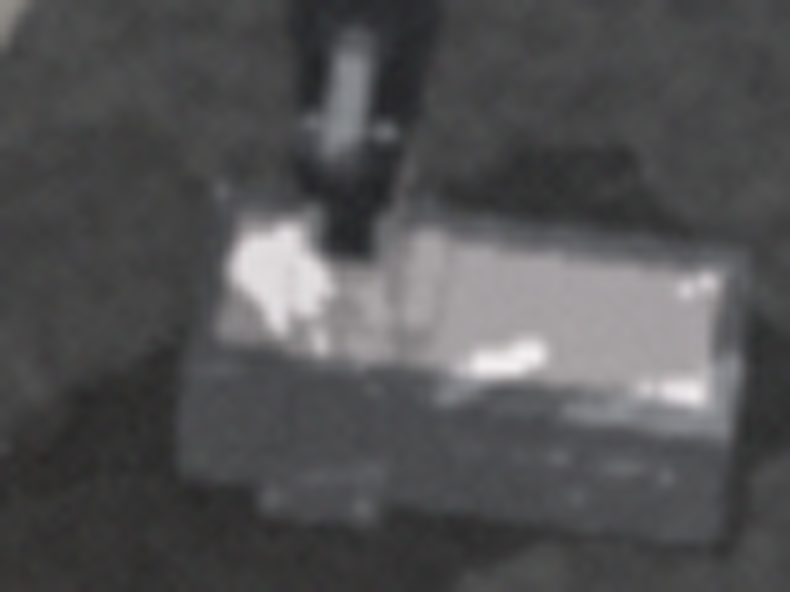

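The bar is still centred in the jaws, and the gap to the thumb bar is visible at crop (397,290). The force is just starting (2.6 N), so I continue pressing.

Call:
{"method": "arm_command", "body": {
  "commands": [
    [0.6,[-0.02,0.06,-0.15],0],
    [0.6,[0,0,0],0]
  ]
}}

```text
clock: 24.8
position: [0.4654, -0.2201, 0.0901]
ee_rot: [-0.7, 0.701, 0.1, -0.099]
contact_force: [-1.7, -0.5, 4.5]
width: 0.0104
```

Call:
{"method": "arm_command", "body": {
  "commands": [
    [0.6,[0,0,-0.15],0],
    [0.6,[0,0,0],0]
  ]
}}

```text
clock: 25.0
position: [0.4652, -0.22, 0.0885]
ee_rot: [-0.7, 0.7, 0.1, -0.099]
contact_force: [-0.7, -0.8, 0.3]
width: 0.0105
```

Call:
{"method": "arm_command", "body": {
  "commands": [
    [0.6,[0,0,-0.15],0],
    [0.6,[0,0,0],0]
  ]
}}

```text
clock: 25.2
position: [0.4646, -0.2195, 0.0861]
ee_rot: [0.7, -0.7, -0.099, 0.1]
contact_force: [-0.9, -0.2, 0.4]
width: 0.0106
```

```bash
python3 snap.py 17 315,235,105,70,320,250,80,60; python3 barm.py 17 67
```

```text
t 25.2 pos [ 0.4646 -0.2195  0.0861] jaw 16.16 F [-0.9  -0.17  0.39] w 0.0106 tool y [-6.e-04  4.e-04 -1.e+00]
foot top near 66 [-0.2 20.4 66.4] [[-21.3, 10.3, 62.7], [13.6, 31.3, 71.2]]
thumb 32 [-19.9   3.4  61.8]
```

View pics/scene17.png

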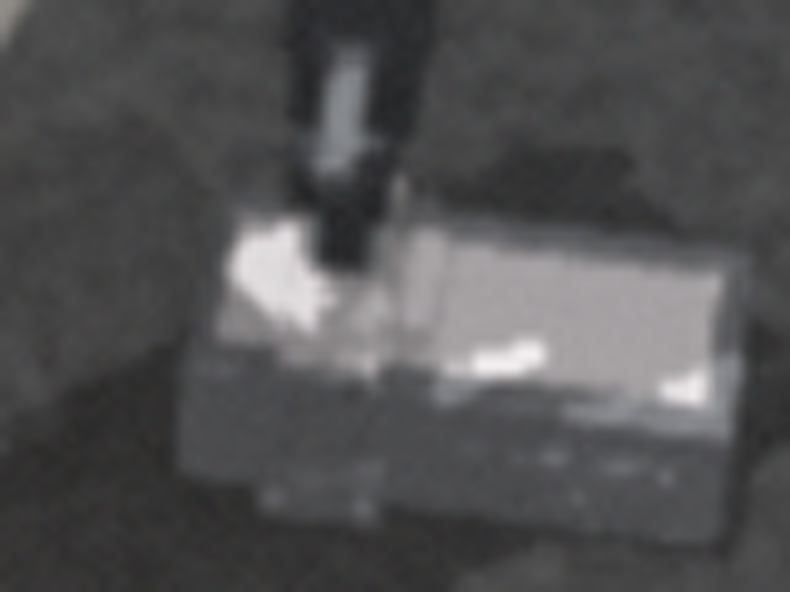

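The bar is in line, its near lip at crop (330,360), and the thumb bar is clear beside it. Continuing down.

Call:
{"method": "arm_command", "body": {
  "commands": [
    [0.6,[0,0,-0.15],0],
    [0.6,[0,0,0],0]
  ]
}}

```text
clock: 25.5
position: [0.4646, -0.2194, 0.0847]
ee_rot: [0.7, -0.7, -0.099, 0.1]
contact_force: [0.4, -0.8, -1.7]
width: 0.0102
```

Call:
{"method": "arm_command", "body": {
  "commands": [
    [0.6,[0,0,-0.15],0],
    [0.6,[0,0,0],0]
  ]
}}

```text
clock: 25.7
position: [0.4645, -0.2191, 0.0827]
ee_rot: [0.701, -0.7, -0.099, 0.1]
contact_force: [0.3, -0.2, -3.9]
width: 0.0096
```

Call:
{"method": "arm_command", "body": {
  "commands": [
    [0.6,[0,0,-0.15],0],
    [0.6,[0,0,0],0]
  ]
}}

```text
clock: 25.9
position: [0.465, -0.2195, 0.082]
ee_rot: [0.7, -0.7, -0.099, 0.099]
contact_force: [0.6, 1.1, -1.4]
width: 0.0103
```

Call:
{"method": "arm_command", "body": {
  "commands": [
    [0.6,[0,0,-0.1],0],
    [0.6,[0,0,0],0]
  ]
}}

```text
clock: 26.1
position: [0.4652, -0.2197, 0.0814]
ee_rot: [-0.7, 0.7, 0.1, -0.099]
contact_force: [0.2, -0.1, -0.9]
width: 0.0103
```

Call:
{"method": "arm_command", "body": {
  "commands": [
    [0.6,[0,0,-0.1],0],
    [0.6,[0,0,0],0]
  ]
}}

```text
clock: 26.3
position: [0.4651, -0.2197, 0.0813]
ee_rot: [-0.7, 0.7, 0.1, -0.099]
contact_force: [-0.8, 1.0, 6.7]
width: 0.0103
```

```bash
python3 snap.py 18 315,235,105,70,320,250,80,60; python3 barm.py 18 62
```

```text
t 26.3 pos [ 0.4651 -0.2197  0.0813] jaw 16.15 F [-0.76  0.96  6.73] w 0.0103 tool y [ 1.e-03 -5.e-04 -1.e+00]
foot top near 67 [-3.  19.5 62. ] [[-22.6, 10.9, 57.7], [13.8, 28.5, 66.0]]
thumb 35 [-20.2   4.2  62.3]
```

View pics/scene18.png

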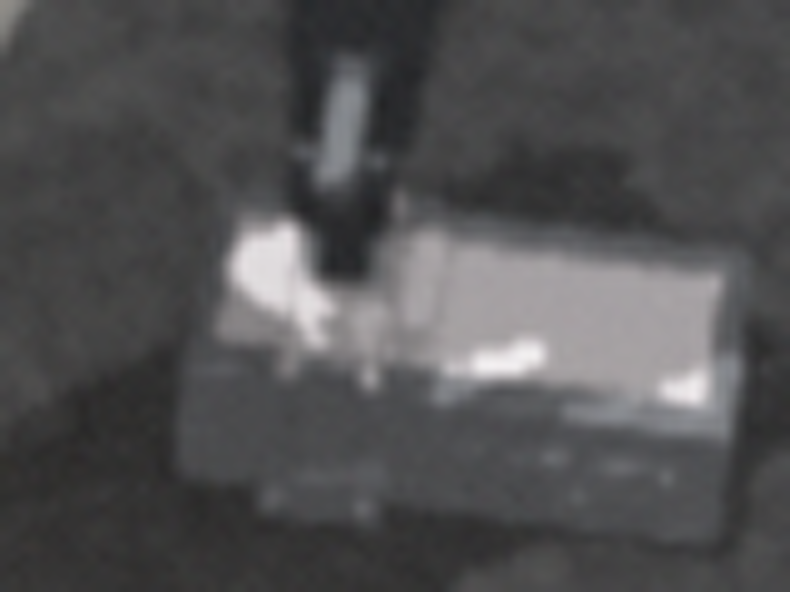

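TCP z = 0.0813 is exactly the expected seated height, and the contact is now hard. The grey hook sits over the near lip, with white lip ends either side at crop (290,360) and (370,370). I'll firm the push up to about 10 N.

Call:
{"method": "arm_command", "body": {
  "commands": [
    [0.6,[0,0,-0.05],0],
    [0.6,[0,0,0],0],
    [0.6,[0,0,0],0],
    [0.6,[0,0,0],0]
  ]
}}

```text
clock: 26.8
position: [0.4652, -0.2197, 0.0813]
ee_rot: [-0.7, 0.7, 0.1, -0.099]
contact_force: [-1.3, 0.8, 9.7]
width: 0.0105
```

```bash
python3 snap.py 19 315,235,105,70,330,255,50,38; python3 - <<'E'
from h import *
a=np.radians(16.2);uy=-np.array([np.cos(a),np.sin(a)]);ux=np.array([-np.sin(a),np.cos(a)])
for f in("scene5","scene19","top19"):
    P=cloud(load(f+".npz"));q=P[...,:2]-np.array((.4648,-.2199));L=np.stack([q@ux*1000,q@uy*1000,P[...,2]*1000],-1)
    for sg in(1,-1):
        m=(abs(L[...,0])<12)&(sg*L[...,1]>30)&(sg*L[...,1]<50)&(L[...,2]>58)&(L[...,2]<75);Q=L[m];print(f,sg,len(Q),Q.mean(0).round(1) if len(Q) else "")
E
```

```text
t 26.8 pos [ 0.4652 -0.2197  0.0813] jaw 16.16 F [-1.33  0.8   9.69] w 0.0105 tool y [ 1.3e-03 -7.0e-04 -1.0e+00]
scene5 1 23 [ 1.1 43.6 64.4]
scene5 -1 23 [  1.  -35.3  64.7]
scene19 1 31 [-0.2 39.4 63.7]
scene19 -1 0 
top19 1 6 [ 7.1 39.2 63.2]
top19 -1 0
```

View pics/scene19.png

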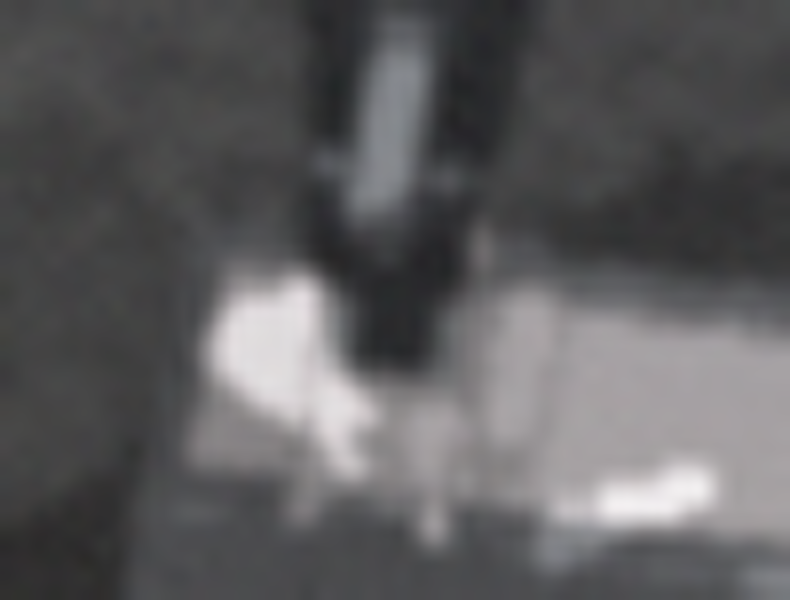

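View pics/top19.png

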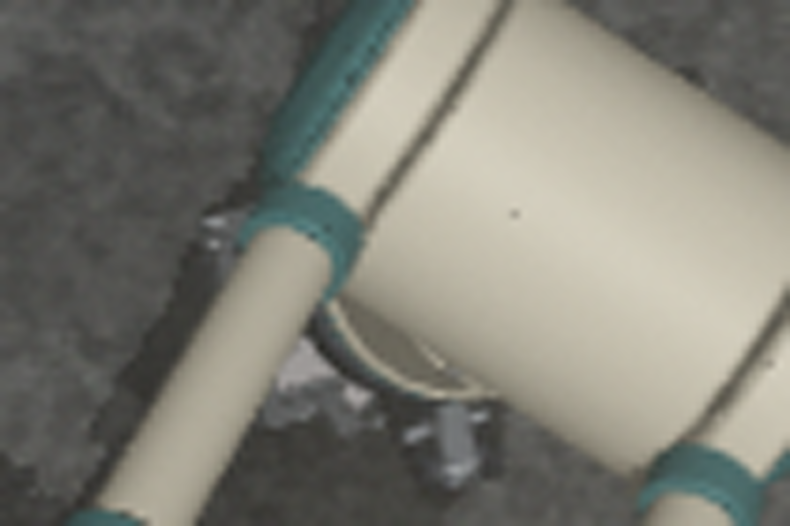

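The near hook is visibly over its lip, but the far one is hidden. A gentle tug within the hooks' clearance will show whether both hold, then I press again.

Call:
{"method": "arm_command", "body": {
  "commands": [
    [0.6,[0,0,0.2],0],
    [0.6,[0,0,0.2],0],
    [0.6,[0,0,0],0],
    [0.6,[0,0,0],0]
  ]
}}

```text
clock: 27.3
position: [0.4649, -0.2197, 0.0828]
ee_rot: [0.7, -0.7, -0.099, 0.099]
contact_force: [2.6, -1.4, -10.5]
width: 0.0103
```

```bash
python3 -c "
from rig import manip;s=manip.get_state();print(s['contact_force'],s['moment'],s['position'],s['ee_rot'])"
```

```text
[  2.62562638  -1.36243602 -10.5150148 ] [-0.23797096 -0.41781065  0.01250035] [ 0.46485326 -0.21966536  0.08278143] [ 0.70024448 -0.69994115 -0.09920407  0.09949175]
```

The tug is held 1.5 mm up at -10.5 N. The lateral force accounts for the moment (about 0.15 m x F), so no one-sided moment remains and both hooks hold. Pressing down again.

Call:
{"method": "arm_command", "body": {
  "commands": [
    [0.6,[0,0,-0.2],0],
    [0.6,[0,0,-0.2],0],
    [0.6,[0,0,0],0],
    [0.6,[0,0,0],0],
    [0.6,[0,0,0],0]
  ]
}}

```text
clock: 27.8
position: [0.4648, -0.2196, 0.0813]
ee_rot: [-0.7, 0.7, 0.1, -0.099]
contact_force: [-1.8, 0.6, 6.3]
width: 0.0104
```

```bash
python3 snap.py 20 0,0,640,480,0,0,640,480;  python3 barm.py 20 62;python3 -c "
from rig import manip;s=manip.get_state();print(s['contact_force'],s['moment'],s['position'])"
```

```text
t 27.8 pos [ 0.4648 -0.2196  0.0813] jaw 16.16 F [-1.81  0.58  6.35] w 0.0104 tool y [ 4.e-04 -3.e-04 -1.e+00]
foot top near 78 [-3.1 20.3 62.7] [[-22.9, 11.7, 57.5], [13.7, 30.6, 66.6]]
thumb 29 [-19.3   2.1  62.4]
[-1.22039691  0.21974698  6.68465207] [ 0.19689035  0.37433384 -0.00355489] [ 0.46480411 -0.21957473  0.08133322]
```

View pics/scene20.png

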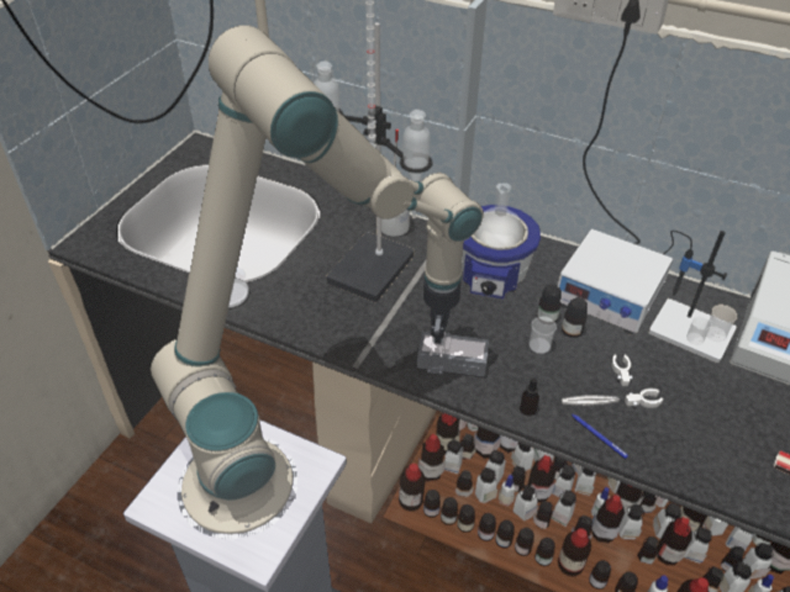

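The beaker, dropper and dish stand where they were. The push is 6.5 N, so I'll add 0.5 mm.

Call:
{"method": "arm_command", "body": {
  "commands": [
    [0.6,[0,0,-0.06],0],
    [0.6,[0,0,0],0],
    [0.6,[0,0,0],0],
    [0.6,[0,0,0],0],
    [0.6,[0,0,0],0],
    [0.6,[0,0,0],0]
  ]
}}

```text
clock: 28.5
position: [0.4648, -0.2196, 0.0813]
ee_rot: [-0.7, 0.7, 0.1, -0.099]
contact_force: [-3.7, 1.6, 12.1]
width: 0.0103
```

Call:
{"method": "arm_command", "body": {
  "commands": [
    [0.6,[0,0,0],0],
    [0.6,[0,0,0],0],
    [0.6,[0,0,0],0],
    [0.6,[0,0,0],0]
  ]
}}

```text
clock: 28.9
position: [0.4648, -0.2196, 0.0813]
ee_rot: [-0.7, 0.7, 0.1, -0.099]
contact_force: [-2.8, 2.2, 10.9]
width: 0.0103
```

Steady at about 11 N, so I'm handing in.

```bash
python3 -c "
from rig import manip;print(manip.sign_off());s=manip.get_state();print(s['clock'],s['contact_force'],s['position'],s['width'])"
```

```text
the job is handed in; nothing more can be done
None
the job is handed in; nothing more can be done
```

The case is ready for transport: the cover is home, and the locking bar is snapped in. The gripper is still on the bar, pressing down with about 11 N. I handed in at 28.9 s; the hand-in gives no verdict.

**Cover:** I pinched the thumb bar and slid the cover until the end stop pushed back (about 11 N). Both camera views then showed it fully closed.

**First press failed:** the bar had slipped about 9 mm in the jaws, cause not found, and came down on the thumb bar. The wrist force reached 47 N before I backed off. That is under the 120 N wrist limit. The 40 N limit is for the arm or gripper body; this load went through the held bar, but I can't rule out that it counts. I set the bar on clear counter, measured it again, gripped it deeper and repeated the press.

**Last checks:**
- **Seated height:** the gripper stopped at z = 81.3 mm, exactly the height expected for a seated bar.
- **Near hook:** the picture shows it over its lip.
- **Far hook:** it was hidden in both views. I checked it only by a tug: the bar was held at -10.5 N after 1.5 mm, with no one-sided moment left over.
- **Snap force:** the highest push I sampled on the successful pass was about 4.5 N, below the 8 to 16 N given. The peak probably fell between readings.
- **Bystanders:** the last full scene picture shows the beaker, dropper bottle and petri dish standing where they were, judged by eye.

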